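# Open the points case with the worn catch

## Task

Open the blue steel case that holds the mounted points, by the black bow-shaped turn handle on its lid. Its catch is worn and does not always bite, so leave the handle in its closed position at first and give it a tug upward; if the lid is held, turn the handle a quarter turn anticlockwise (seen from above) to free it, then raise the lid about two thirds of the way to upright. The lid has no stay: finish while holding it still and open by the handle, and leave the castings and pliers beside the case where they are.

Things in the scene. Friction and masses are not known exactly. Their poses are not given: they have to be found in the camera images.
- case: Blue steel case, 180 mm (its x) by 220 mm (its y), shut lid's top at 92 mm, screwed to the bench (place and turn vary). Origin: centre of its underside; z up; -x side is the front, facing the robot within 0.3 rad. Between robot and bench, right of it, solid hoses hang to the floor (x 0.18 to 0.25, y -0.29 to -0.05 m, all heights): swing past them with the arm drawn in, not through.
- lid_hinge (a point): Middle of the lid's fixed hinge line along the back edge of the case: in the case's frame at x = +95.5 mm, y = 0, z = 80 mm. The line runs along the case's y; axes as the case's.
- lid (a joint): Opening angle of the lid (rad): 0 shut, grows as the front edge rises, 1.57 upright, stop at 1.9. Lid 0.4 to 0.75 kg; no spring, no stay: it falls shut if let go. Caught, it has about 0.04 rad of play (up to 6 mm at the handle), then stops hard; not caught, it rises freely with 2 to 6 N at the handle. The strike is inside the case, out of sight, so only a tug tells.
- bow: Black bow-shaped turn handle on the lid: a 62 mm disc carrying a level bar on two legs. Origin: its middle on the lid top, in the case's frame (-42, 0, 92) mm with the lid shut. z: its axis, out of the lid; y: along the bar. Closed: bar along the case's y (starts up to 0.2 rad anticlockwise of it). Open: bar along the case's x, at its stop. The catch is free past 0.95 rad. It stays where left.
- bow_bar (a point): Middle of the handle's round bar (12 mm thick), to be pinched from above: 44 mm above the lid top, 37 mm above the handle's disc, 136 mm above the bench with the lid shut. 46 mm free between the 10 mm legs. Turning takes about 0.05 N m, more while pulled up against the catch. The bar can roll or tilt between the fingers as the lid swings. Axes as bow.
- casting: Brass casting of a draped sleeve with a raised hand, 54 x 193 x 152 mm, loose, beside the case's -y end; leave it alone. Origin: centre of its underside.
- bud: Small brass bud casting on a square foot, 48 x 52 x 54 mm, loose, beside the case's +y end; leave it alone. Origin: centre of its underside.
- pliers: Long-nose pliers with yellow and black grips, 59 x 189 x 14 mm, loose, beyond the sleeve casting on the case's -y side; leave them alone. Origin: centre of their underside.

How it is judged:
By the outcome, as a careful person would: the job done as asked, in the order asked, and still so for the second after the job is handed in, while the arm keeps its last pose, push and grip.
It also fails if it takes over 61 s, if anything falls off the work surface, if the arm or the gripper's body presses on something with over 40 N, if the wrist force passes 120 N, or if a joint passes its speed limit or range.

## Robot

A 7-joint arm with a two-finger parallel gripper is mounted at the origin on a cart in front of the work surface, level with it; the furniture and walls round the work are solid. World frame = base frame: x ahead of the robot, y to its left, z up, the work surface at z = 0. Lengths are in m, angles in rad, forces in N, time in s.
With the tool pointing down it reaches from about 0.4 to 0.9 m from the base axis. Payload 5.5 kg.
Tool frame: the origin (TCP) lies midway between the tips of the shut fingers; the grasp point (between the pads) lies 19 mm behind it; z points along the fingers, y is the line along which they close (so a half turn about z gives the same grasp; the last joint's range is limited). The gripper opens to 85 mm and grips with 20 to 120 N. Pads are 22 mm wide; open, the fingers measure 114 mm over their backs; the gripper's body (76 mm by 85 mm) begins 54 mm behind the grasp point. The pads swing forward as they close: fully open they stand 13 mm farther back than shut.
Start: joints at [1.469, 0.501, -0.427, 1.55, 0.221, 1.138, -0.21], TCP at [0.232, -0.607, 0.206] pointing down, gripper open.
Joint ranges: [-2.88, 2.88], [-0.31, 2.03], [-1.54, 1.56], [0.2, 2.42], [-1.41, 4.55], [0.19, 2.02], [-2.57, 2.57]. Speed limits (rad/s): [2.57, 2.57, 3.14, 3.14, 3.14, 3.14, 3.14].

## Interface

Orientations are given as a unit quaternion [w, x, y, z].
In Python, from cell import robot, cams, ticket gives the robot as it stands. The module is installed in compiled form; this text tells all that it offers.
- The arm moves only by the shell command python3 -m creep 'ROWS' [FORCE]. ROWS is text: rows parted by semicolons, each of 7 numbers parted by spaces: the closure, from -1 (fully open) to 1 (shut), then the shift along the tool's x, y, z in mm, then the turn, a rotation vector about the tool's x, y, z in degrees. A call has exactly 10 rows; each row shifts and turns the commanded pose from where the row before left it, along the tool's axes as they then stand; what a row does not reach is not made up. A row lasts 1/12 s, in which the tool goes at most 41.7 mm and 7.16 degrees, less where a joint would pass 70% of its speed; a pose out of reach is approached as far as the arm can. A call is refused whole if a number of a shift passes 41.7 or a number of a turn 7.16, either way. A call with a gripper value outside its range is refused whole. The fingers move at their own pace and stop on an object; FORCE is the grip in N (left out, the last holds). Time passes only in rows, so rows that do not move let the fingers close, or fill a call up. It gives the time, the measured TCP pose, the force, the opening and the grip force at its end, in the units of the state.
- robot.observe(): the state, without advancing time (a new reading comes with each control period).
- cams.snapshot(name): name is "scene" or "top"; returns the picture (400x640x3 uint8, blue, green, red); there is no depth.
- cams.calibration(name): a dict with "K" (3x3 intrinsics, pixels), "position" and "attitude" of the camera in the world. Camera axes: x right, y down, z forward; pixel columns grow to the right and rows downward; lengths in m; the calibration is good to about 2 mm. A picture is of the moment at which its call begins. calibration takes no time and is no camera call.
- ticket.finish_job(): hands the job in; it is judged then, once.
The state is a dict: "clock": time; "q": joint angles; "dq": joint speeds; "joint_efforts": joint torques, N m; "tcp_pos": TCP position; "ee_rot": TCP orientation; "contact_force": force on the tool from outside, world axes, zero at the start; "torque": the same for the moment, N m; "width": opening from 0.0 (shut) to 1.0 (fully open); "grasp_force": force on a finger pad.
Only numpy, scipy, OpenCV 4.12 (cv2) and the standard library are available. Lean on these libraries where they do the work, as an engineer would, in place of code of your own. Each camera call takes 0.05 s, during which the arm holds its last target. There are 200 camera calls.

## Working session

There is one attempt and no reset: what is moved stays moved. The work goes in short steps, Python scripts to look and compute and a shell command to move; the robot and the scene stay as the last step left them, time stands still between calls to the robot, and variables do not carry over. Pictures are saved under pics/ and viewed, at most 10 in all, crops included, and the job is handed in when it is done.

```bash
mkdir -p pics; python3 - <<'E'
from cell import robot,cams
import cv2
for n in("scene","top"):
    cv2.imwrite(f"pics/{n}0.png",cams.snapshot(n)); c=cams.calibration(n); print(n,c)
s=robot.observe(); print(s)
E
```

```text
scene {'K': array([[362.53846366,   0.        , 320.07443492],
       [  0.        , 362.53846366, 201.58843023],
       [  0.        ,   0.        ,   1.        ]]), 'position': array([0.02763461, 0.61082977, 0.70760191]), 'attitude': array([ 0.18187991, -0.37908288,  0.82582831, -0.37579711])}
top {'K': array([[472.30551978,   0.        , 313.7256382 ],
       [  0.        , 472.30551978, 195.08387891],
       [  0.        ,   0.        ,   1.        ]]), 'position': array([0.38257042, 0.19323024, 1.23650162]), 'attitude': array([ 0.04871795, -0.70236352,  0.70706317, -0.06613408])}
{'clock': 0.1, 'q': array([ 1.46916788,  0.50174666, -0.42679538,  1.55135225,  0.22082044,
        1.1382887 , -0.21031019]), 'dq': array([ 0.00082057, -0.00201461, -0.00076988, -0.00176591,  0.00222093,
        0.00035536,  0.00089832]), 'joint_efforts': array([-1.10078792e-02, -5.70817673e+01, -5.83864197e+00, -2.81749910e+01,
        1.05302452e-02,  5.56767525e-03, -2.76851029e-05]), 'tcp_pos': array([ 0.23162701, -0.60661586,  0.20506386]), 'ee_rot': array([-8.58361163e-04,  9.83404841e-01,  1.81422609e-01, -1.39525878e-04]), 'contact_force': array([-0.12662534, -0.27979875,  0.28548723]), 'torque': array([-0.02387875,  0.0570949 ,  0.01329917]), 'grasp_force': 0.0, 'width': 1.0023513979353762}
```

View pics/scene0.png

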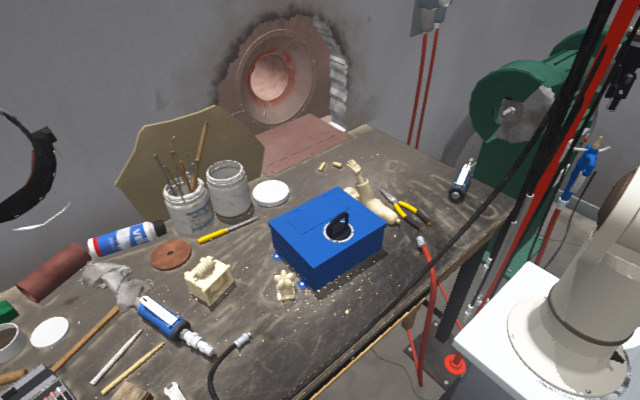

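View pics/top0.png

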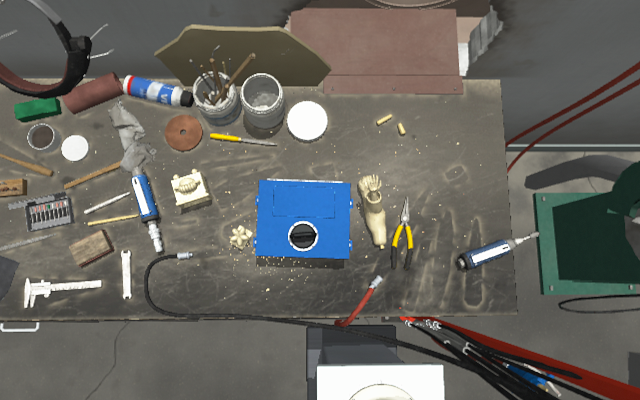

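```bash
cat > h.py <<'E'
import numpy as np,cv2
from cell import robot,cams
from scipy.spatial.transform import Rotation as R
def rot(q): return R.from_quat([q[1],q[2],q[3],q[0]])
def ray(n,uv):
    c=cams.calibration(n); d=np.linalg.solve(c["K"],[uv[0],uv[1],1]); return c["position"],rot(c["attitude"]).apply(d)
def plane(n,uv,z):
    p,d=ray(n,uv); return p+d*(z-p[2])/d[2]
def two(a,b):
    (p,d),(q,e)=ray("top",a),ray("scene",b)
    s=np.linalg.lstsq(np.c_[d,-e],q-p,rcond=None)[0]; x,y=p+d*s[0],q+e*s[1]; return (x+y)/2,np.linalg.norm(x-y)
E
python3 - <<'E'
from h import *
t=cv2.imread("pics/top0.png"); h=cv2.cvtColor(t,cv2.COLOR_BGR2HSV)
m=cv2.inRange(h,(105,150,60),(125,255,255)); m[:, :240]=0;m[:,370:]=0;m[:160]=0;m[280:]=0
m=cv2.morphologyEx(m,cv2.MORPH_OPEN,np.ones((15,15)))
c=max(cv2.findContours(m,0,2)[0],key=cv2.contourArea)
r=cv2.minAreaRect(c); b=cv2.boxPoints(r); print(r); P=np.array([plane("top",p,.092) for p in b]);print(P, np.linalg.norm(np.diff(P,axis=0),axis=1))
for k in ((0,1),(1,2),(2,3),(3,0)):
    d=P[k[1]]-P[k[0]]; print(np.degrees(np.arctan2(d[1],d[0])))
print("ctr",P.mean(0))
for n,u0,v0,u1,v1 in(("top",262,210,345,262),("scene",310,200,370,250)):
    im=cv2.imread(f"pics/{n}0.png")[v0:v1,u0:u1]; cv2.imwrite(f"pics/c_{n}.png",cv2.resize(im,None,fx=8,fy=8,interpolation=cv2.INTER_CUBIC))
a=cv2.resize(cv2.imread("pics/c_top.png"),(664,416)); b=cv2.imread("pics/c_scene.png"); 
o=np.zeros((600,800,3),np.uint8); o[:260,:415]=cv2.resize(a,(415,260)); o[200:600,320:800]=b; o[:260,:415]=cv2.resize(a,(415,260)); cv2.imwrite("pics/crop.png",o)
E
```

```text
((303.21783447265625, 219.400634765625), (92.26260375976562, 75.16635131835938), 2.0454084873199463)
[[0.42450977 0.30445242 0.092     ]
 [0.60806177 0.2999204  0.092     ]
 [0.59888529 0.0725806  0.092     ]
 [0.4149206  0.08297729 0.092     ]] [0.18360794 0.22752493 0.18425824]
-1.414381786426036
-92.31146838065293
176.7653926624953
87.52082117175418
ctr [0.51159436 0.18998268 0.092     ]
```

View pics/crop.png

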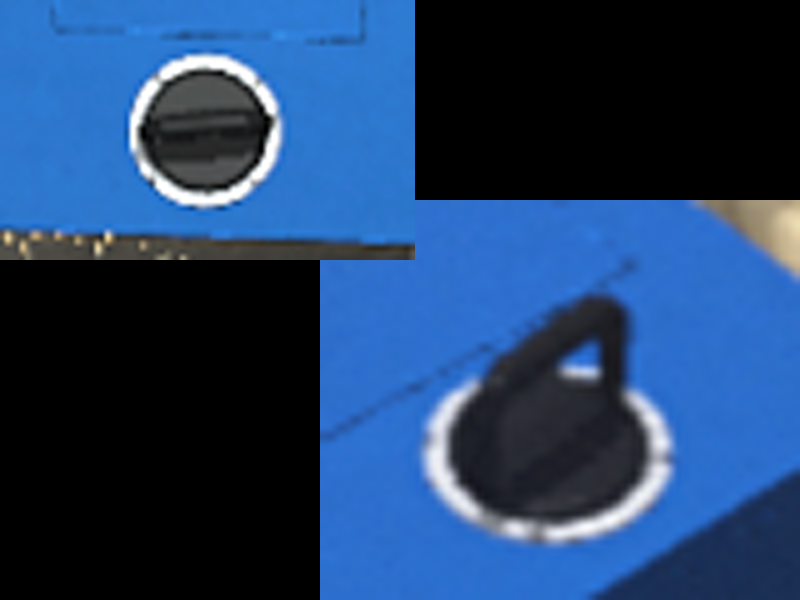

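```bash
python3 - <<'E'
from h import *
print("ring",plane("top",(302.5,235.7),.093))
print("bar",plane("top",(302.7,233.7),.139))
a,b=plane("top",(262+163/5,210+123/5),.14),plane("top",(262+247/5,210+117/5),.14); d=a-b; print(a,b,"bar ang",np.degrees(np.arctan2(d[1],d[0])))
# scene ring centre: crop (547-320, 455-200)/8
print("ring scene",plane("scene",(310+(548-320)/8,200+(453-200)/8),.094))
# scene bar middle approx
print("bar scene",plane("scene",(310+(555-320)/8,200+(333-200)/8),.137))
s=robot.observe(); print(rot(s["ee_rot"]).as_matrix().round(3))
E
```

```text
ring [0.47069106 0.1921691  0.093     ]
bar [0.47178564 0.19172515 0.139     ]
[0.46974251 0.21051673 0.14      ] [0.47226616 0.17152639 0.14      ] bar ang 93.70329969076538
ring scene [0.46693639 0.19383412 0.094     ]
bar scene [0.47048098 0.18888546 0.137     ]
[[ 0.934  0.357 -0.001]
 [ 0.357 -0.934  0.002]
 [ 0.    -0.002 -1.   ]]
```

Top view: the lid is blue and its ring is centred at (302.5, 235.7). The bar is at about (302.7, 233.7), roughly 6° anticlockwise of the case's y. The two views agree within about 3 mm: bar at (0.470, 0.192, 0.136), bar direction 93.7°, case yaw about -2.3°. Next I'll draw the arm in and learn its kinematics.

```bash
O='from cell import robot;s=robot.observe();print([s[k].round(4).tolist() for k in ("q","tcp_pos","ee_rot","contact_force")],s["clock"])'
python3 -m creep '-1 0 0 -20 0 0 0;-1 0 0 -20 0 0 0;-1 0 0 -20 0 0 0;-1 0 0 -20 0 0 0;-1 0 0 -20 0 0 0;-1 0 0 -20 0 0 0;-1 0 0 -20 0 0 0;-1 0 0 -20 0 0 0;-1 0 0 -20 0 0 0;-1 0 0 -20 0 0 0'; python3 -c "$O" | tee -a log
python3 -m creep '-1 0 -20 -10 0 0 0;-1 0 -20 -10 0 0 0;-1 0 -20 -10 0 0 0;-1 0 -20 -10 0 0 0;-1 0 -20 -10 0 0 0;-1 0 -20 -10 0 0 0;-1 0 -20 -10 0 0 0;-1 0 -20 -10 0 0 0;-1 0 -20 -10 0 0 0;-1 0 -20 -10 0 0 0';python3 -c "$O" | tee -a log
python3 - <<'E'
from h import *
im=cv2.imread("pics/scene0.png")
c=cams.calibration("scene")
def pr(p):
    v=rot(c["attitude"]).inv().apply(np.array(p)-c["position"]); u=c["K"]@v; return (u[:2]/u[2]).round().tolist(), v[2].round(2)
for p in [(x,y,z) for x in(.18,.25) for y in(-.29,-.05) for z in(0,.5)]: print(p,pr(p))
E
```

```text
clock: 0.93
tcp_pos: [0.2317, -0.6069, 0.4064]
ee_rot: [-0.001, 0.983, 0.181, -0.0]
contact_force: [-0.3, -0.2, 0.6]
width: 1.0
grasp_force: 0.0
[[1.4673, 0.3949, -0.4473, 1.2554, 0.1672, 1.5284, -0.1628], [0.2317, -0.6069, 0.4064], [-0.0005, 0.9834, 0.1814, -0.0001], [-0.3444, -0.1832, 0.625]] 0.9333
clock: 1.77
tcp_pos: [0.1602, -0.4192, 0.506]
ee_rot: [-0.0, 0.983, 0.181, -0.0]
contact_force: [0.2, -0.5, 0.3]
width: 1.001
grasp_force: 0.0
[[1.6041, -0.031, -0.4392, 1.5172, -0.0133, 1.6532, -0.0419], [0.1602, -0.4192, 0.506], [-0.0004, 0.9834, 0.1814, -0.0], [0.1644, -0.5287, 0.2698]] 1.7667
(0.18, -0.29, 0) ([541.0, 229.0], np.float64(0.99))
(0.18, -0.29, 0.5) ([646.0, 34.0], np.float64(0.66))
(0.18, -0.05, 0) ([494.0, 276.0], np.float64(0.87))
(0.18, -0.05, 0.5) ([593.0, 67.0], np.float64(0.54))
(0.25, -0.29, 0) ([516.0, 216.0], np.float64(1.03))
(0.25, -0.29, 0.5) ([603.0, 26.0], np.float64(0.7))
(0.25, -0.05, 0) ([468.0, 259.0], np.float64(0.91))
(0.25, -0.05, 0.5) ([546.0, 55.0], np.float64(0.58))
```

```bash
cat > fk.py <<'E'
from h import *
import json,ast
from scipy.optimize import least_squares
D=[ast.literal_eval(l.rsplit("] ",1)[0]+"]") for l in open("log")]
D.insert(0,[[1.46916788,.50174666,-.42679538,1.55135225,.22082044,1.1382887,-.21031019],[.23162701,-.60661586,.20506386],[-8.58e-4,.983404,.1814226,-1.4e-4]])
def fk(p,q,sg=(1,)*7):
    off,d1,L1,L2,L3,a=p[:6]; q=np.array(q)*sg
    M=R.from_euler("z",off); P=np.array([0,0,d1]); out=[P]
    M=M*R.from_euler("z",q[0])*R.from_euler("y",q[1]); P=P+M.apply([0,0,L1]); out.append(P)
    M=M*R.from_euler("z",q[2]);P=P+M.apply([a,0,0]);M=M*R.from_euler("y",q[3]);P=P+M.apply([-a,0,L2]);out.append(P)
    M=M*R.from_euler("z",q[4])*R.from_euler("y",q[5])*R.from_euler("z",q[6]);P=P+M.apply([0,0,L3]);out.append(P)
    return np.array(out),M
def fit(sg,x0):
    return least_squares(lambda p:np.concatenate([fk(p,d[0],sg)[0][-1]-d[1] for d in D]+[fk(p,d[0],sg)[1].apply([0,0,1])-rot(d[2]).apply([0,0,1]) for d in D]),x0)
E
python3 - <<'E'
from fk import *
for s3 in(1,-1):
  for s5 in (1,-1):
    for off in(-2.4,-3,-1.5):
      r=fit((1,1,s3,1,s5,1,1),[off,.3,.4,.4,.2,0]); print(s3,s5,r.cost,r.x.round(4))
r=fit((1,)*7,[-2.4,.3,.4,.4,.2,0])
for d in D:
    P,M=fk(r.x,d[0]); print(P.round(3).tolist()); print((M.inv()*rot(d[2])).as_euler("zyx",degrees=True).round(1))
E
```

```text
1 1 3.395914572360482e-05 [-2.3695e+00  2.0237e+00  5.0920e-01  4.6900e-01  2.0661e+00 -6.0000e-04]
1 1 3.3959145723689156e-05 [-2.3695e+00  2.0237e+00  5.0920e-01  4.6900e-01  2.0661e+00 -6.0000e-04]
1 1 3.3959145725195635e-05 [-2.3695e+00  2.0236e+00  5.0920e-01  4.6900e-01  2.0660e+00 -6.0000e-04]
1 -1 0.13480911675484542 [-2.3626 -0.0254  0.5137  0.4681  0.0209 -0.0027]
1 -1 0.13480911684616248 [-2.3626 -0.0254  0.5137  0.4681  0.0209 -0.0027]
1 -1 0.13480911669072523 [-2.3625 -0.0253  0.5137  0.4681  0.021  -0.0027]
-1 1 0.1356758699052091 [-3.2147  0.3678  0.491   0.4616  0.4195  0.0086]
-1 1 0.135675870129351 [-3.2147  0.3677  0.491   0.4616  0.4194  0.0086]
-1 1 0.13567586993987918 [-3.2147  0.3678  0.491   0.4616  0.4195  0.0086]
-1 -1 0.006055742669182347 [ -3.0505 -58.7342   0.4021   0.5135 -58.8532  -0.0798]
-1 -1 0.006055742669872182 [ -3.0505 -58.7341   0.4021   0.5135 -58.8531  -0.0798]
-1 -1 0.00605574266963733 [ -3.0505 -58.7354   0.4021   0.5135 -58.8544  -0.0798]
[[0.0, 0.0, 2.024], [0.152, -0.192, 2.47], [0.235, -0.608, 2.273], [0.234, -0.605, 0.206]]
[92.4 -0.  -0. ]
[[0.0, 0.0, 2.024], [0.121, -0.154, 2.494], [0.235, -0.608, 2.473], [0.234, -0.606, 0.407]]
[92.4 -0.   0. ]
[[0.0, 0.0, 2.024], [-0.011, 0.011, 2.533], [0.155, -0.425, 2.57], [0.155, -0.424, 0.504]]
[92.4  0.  -0. ]
```

```bash
O='from cell import robot;s=robot.observe();print([s[k].round(4).tolist() for k in ("q","tcp_pos","ee_rot","contact_force")],s["clock"])'
python3 -m creep '-1 0 15 -10 -4 0 0;-1 0 15 -10 -4 0 0;-1 0 15 -10 -4 0 0;-1 0 15 -10 -4 0 0;-1 0 15 -10 -4 0 0;-1 0 15 -10 -4 0 0;-1 0 15 -10 -4 0 0;-1 0 15 -10 -4 0 0;-1 0 15 -10 -4 0 0;-1 0 15 -10 -4 0 0' >/dev/null; python3 -c "$O" | tee -a log
python3 - <<'E'
from fk import *
r=fit((1,)*7,[-2.4,.3,.4,.4,.2,0]); print(r.cost,r.x.round(4))
for d in D:
    P,M=fk(r.x,d[0]); print(P.round(3).tolist(),(P[-1]-d[1]).round(4),(M.inv()*rot(d[2])).as_euler("zyx",degrees=True).round(1))
E
```

```text
[[1.6065, -0.3015, -0.32, 1.6241, -0.1478, 1.1043, 0.0783], [0.1997, -0.5227, 0.6452], [0.3377, 0.9236, 0.1704, 0.0622], [-0.2539, -0.2234, 0.2448]] 2.6
0.0003472572746751993 [-2.3793e+00  3.4010e-01  5.1020e-01  4.6370e-01  3.8500e-01  1.9000e-03]
[[0.0, 0.0, 0.34], [0.151, -0.194, 0.787], [0.23, -0.61, 0.593], [0.229, -0.609, 0.208]] [-0.0023 -0.0023  0.0032] [91.9 -0.  -0. ]
[[0.0, 0.0, 0.34], [0.12, -0.155, 0.811], [0.228, -0.608, 0.792], [0.228, -0.607, 0.407]] [-0.0034 -0.0003  0.0007] [91.9 -0.   0. ]
[[0.0, 0.0, 0.34], [-0.011, 0.011, 0.85], [0.15, -0.424, 0.89], [0.15, -0.424, 0.505]] [-0.0102 -0.0044 -0.0011] [91.9  0.  -0. ]
[[0.0, 0.0, 0.34], [-0.108, 0.106, 0.827], [0.096, -0.298, 0.937], [0.192, -0.527, 0.642]] [-0.0075 -0.0042 -0.0028] [91.4  0.   1.2]
```

```bash
cat > plan.py <<'E'
from fk import *
X=fit((1,)*7,[-2.4,.3,.4,.4,.2,0]).x; T=R.from_euler("z",90,degrees=True)
def pose(q): P,M=fk(X,q); return P[-1],M*T
def clear(q):
    P,_=fk(X,q); m=9
    for a,b in zip(P[:-1],P[1:]):
        for t in np.linspace(0,1,20):
            p=a+(b-a)*t; m=min(m,np.hypot(max(.18-p[0],0,p[0]-.25),max(-.29-p[1],0,p[1]+.05)))
    return m
def ik(pos,M,q0,w=.02):
    return least_squares(lambda q:np.r_[pose(q)[0]-pos,(pose(q)[1].inv()*M).as_rotvec()*.5,w*(q-q0)],q0).x
def rows(qs,g=-1,lim=None):
    out=[];p,M=pose(qs[0]); 
    for q in qs[1:]:
        p2,M2=pose(q); s=M.inv().apply(p2-p)*1000; w=np.degrees((M.inv()*M2).as_rotvec())
        s=s.round(); w=(w*2).round()/2
        out.append(f"{g} "+" ".join(f"{v:g}" for v in np.r_[s,w]+0.)); p=p+M.apply(s/1000); M=M*R.from_rotvec(w,degrees=True)
    for k in range(0,len(out),10): print("; ".join(out[k:k+10]))
    print("clear",min(map(clear,qs)),"end",p.round(3))
def lin(a,b,n): return [a+(b-a)*t for t in np.linspace(0,1,n+1)]
E
python3 - <<'E'
from plan import *
q=robot.observe()["q"]; A=np.array([1.45,-.25,-.0,.3,0,.5,0])
rows(lin(q,A,30)); print(fk(X,A)[0].round(3).tolist())
B=A.copy();B[0]=2.75; print("swing clear",min(map(clear,lin(A,B,20))))
E
```

```text
-1 4 33 -19 -3.5 0.5 0; -1 4 34 -19 -3.5 0.5 0; -1 5 34 -18 -4 0 0; -1 5 34 -18 -3.5 0.5 0; -1 5 35 -18 -3.5 0.5 0; -1 5 35 -18 -3.5 0.5 -0.5; -1 5 35 -17 -4 0.5 0; -1 5 36 -17 -3.5 0.5 0; -1 6 36 -17 -3.5 0.5 0; -1 5 36 -16 -3.5 0.5 0
-1 6 37 -17 -3.5 0.5 0; -1 5 36 -16 -4 0.5 0; -1 6 37 -15 -3.5 0.5 0; -1 6 38 -16 -3.5 0.5 0; -1 6 37 -15 -3.5 0.5 0; -1 6 38 -15 -3.5 0.5 0; -1 6 38 -14 -4 0.5 0; -1 6 38 -14 -3.5 0.5 0; -1 6 38 -14 -3.5 0.5 0; -1 6 39 -13 -3.5 0.5 0.5
-1 6 39 -14 -3.5 0.5 0; -1 6 39 -13 -4 0.5 0; -1 5 39 -12 -3.5 0.5 0; -1 6 39 -12 -3.5 0.5 0.5; -1 5 40 -12 -3.5 0.5 0; -1 6 40 -12 -3.5 0.5 0; -1 5 40 -11 -3.5 0.5 0.5; -1 5 40 -11 -4 0.5 0; -1 5 40 -11 -3.5 0.5 0.5; -1 5 40 -10 -3.5 0.5 0
clear 0.01451233393236594 end [ 0.059 -0.079  1.627]
[[0.0, 0.0, 0.34], [-0.076, 0.101, 0.834], [-0.062, 0.083, 1.298], [0.059, -0.079, 1.626]]
swing clear 0.08868253919070185
```

```bash
python3 - <<'E'
from plan import *
q=robot.observe()["q"]; A=np.array([1.15,-.25,-.0,.3,0,.5,0])
W=q.copy(); W[0]-=.35
print([round(clear(x),3) for x in lin(q,W,5)])
rows(lin(q,W,4)+lin(W,A,30)[1:]); print([round(clear(x),3) for x in lin(W,A,10)])
E
```

```text
[np.float64(0.081), np.float64(0.104), np.float64(0.127), np.float64(0.15), np.float64(0.172), np.float64(0.187)]
-1 -49 -3 -3 0 -3 4; -1 -49 -4 -3 0 -3.5 3.5; -1 -49 -3 -3 0 -3 4; -1 -48 -4 -3 0 -3.5 4; -1 5 34 -19 -3.5 0.5 -0.5; -1 5 33 -18 -4 0.5 0; -1 5 35 -19 -3.5 0.5 0; -1 6 34 -18 -3.5 0.5 0; -1 6 35 -18 -3.5 0.5 0; -1 6 35 -17 -3.5 0.5 -0.5
-1 6 35 -18 -4 0.5 0; -1 6 36 -17 -3.5 0.5 0; -1 7 36 -17 -3.5 0.5 0; -1 6 36 -16 -3.5 1 0; -1 7 36 -16 -3.5 0.5 0; -1 7 37 -16 -4 0.5 0; -1 7 37 -16 -3.5 0.5 0; -1 7 37 -15 -3.5 1 0; -1 7 37 -15 -3.5 0.5 0; -1 7 38 -15 -3.5 0.5 0
-1 7 38 -15 -4 0.5 0; -1 7 38 -14 -3.5 1 0; -1 7 38 -13 -3.5 0.5 0; -1 6 39 -14 -3.5 0.5 0; -1 7 39 -13 -3.5 0.5 0.5; -1 6 39 -13 -4 0.5 0; -1 7 39 -12 -3.5 1 0; -1 6 39 -12 -3.5 0.5 0.5; -1 6 40 -12 -3.5 0.5 0; -1 6 40 -12 -3.5 0.5 0.5
-1 5 39 -11 -3.5 0.5 0; -1 6 40 -11 -4 0.5 0.5; -1 5 41 -11 -3.5 0.5 0.5; -1 5 40 -10 -3.5 0.5 0
clear 0.08050060736305636 end [ 0.033 -0.092  1.626]
[np.float64(0.187), np.float64(0.187), np.float64(0.18), np.float64(0.172), np.float64(0.162), np.float64(0.152), np.float64(0.14), np.float64(0.127), np.float64(0.113), np.float64(0.125), np.float64(0.147)]
```

```bash
python3 -m creep '-1 -38 -3 -2 0 -2.5 3; -1 -38 -3 -2 0 -2.5 3; -1 -38 -3 -2 0 -2.5 3; -1 -38 -3 -2 0 -2.5 3; -1 -38 -3 -2 0 -2.5 3; -1 5 34 -19 -3.5 0.5 0; -1 5 34 -18 -4 0.5 0; -1 5 35 -18 -3.5 0.5 0; -1 6 34 -18 -3.5 0.5 0; -1 6 35 -18 -3.5 0.5 0' | grep -v gr
python3 -m creep '-1 6 35 -18 -4 0.5 0; -1 6 36 -17 -3.5 0.5 0; -1 7 36 -17 -3.5 0.5 0; -1 6 36 -16 -3.5 1 0; -1 7 36 -16 -3.5 0.5 0; -1 7 37 -16 -4 0.5 0; -1 7 37 -16 -3.5 0.5 0; -1 7 37 -15 -3.5 1 0; -1 7 37 -15 -3.5 0.5 0; -1 7 38 -15 -3.5 0.5 0'|grep -v gr
python3 - <<'E'
from plan import *
q=robot.observe()["q"]; A=np.array([1.15,-.25,-.0,.3,0,.5,0]); print(q.round(3),clear(q)); print(fk(X,q)[0].round(3).tolist())
rows(lin(q,A,17)); print([round(clear(x),3) for x in lin(q,A,10)])
E
```

```text
clock: 3.43
tcp_pos: [0.0378, -0.6004, 0.8319]
ee_rot: [0.484, 0.875, 0.018, 0.027]
contact_force: [-0.5, -1.1, -0.4]
width: 1.001
clock: 4.27
tcp_pos: [0.0795, -0.5386, 1.2249]
ee_rot: [0.729, 0.68, 0.034, 0.076]
contact_force: [0.2, -0.2, -0.1]
width: 0.999
[ 1.605 -0.275 -0.137  0.962 -0.072  0.807 -0.045] 0.004851957891649947
[[0.0, 0.0, 0.34], [-0.099, 0.097, 0.831], [0.072, -0.144, 1.19], [0.292, -0.459, 1.219]]
-1 -10 33 -13 -3 -1 0; -1 -10 33 -14 -3.5 -1.5 0.5; -1 -9 34 -13 -3 -1 0; -1 -8 34 -12 -3 -1 0; -1 -8 34 -13 -3.5 -1 0; -1 -7 34 -12 -3 -1 -0.5; -1 -7 35 -12 -3 -1 0; -1 -6 34 -11 -3.5 -0.5 0; -1 -5 35 -11 -3 -1 -0.5; -1 -4 35 -11 -3 -1 -0.5
-1 -4 35 -11 -3.5 -0.5 0; -1 -3 36 -10 -3 -1 -0.5; -1 -2 35 -11 -3 -0.5 -0.5; -1 -1 36 -9 -3.5 -0.5 -0.5; -1 0 35 -10 -3 -0.5 -0.5; -1 0 36 -9 -3.5 -0.5 -0.5; -1 2 36 -9 -3 -0.5 -1
clear 0.004851957891649947 end [ 0.033 -0.092  1.626]
[np.float64(0.005), np.float64(0.015), np.float64(0.023), np.float64(0.031), np.float64(0.039), np.float64(0.046), np.float64(0.057), np.float64(0.083), np.float64(0.107), np.float64(0.128), np.float64(0.147)]
```

```bash
O='from cell import robot;s=robot.observe();print([s[k].round(4).tolist() for k in ("q","tcp_pos","ee_rot","contact_force")],s["clock"])'
python3 -c "$O" >>log
python3 - <<'E'
from fk import *
import itertools
res=[]
for sg in itertools.product((1,-1),repeat=6):
  for off in(-2.4,-.8,.8,2.4):
    r=fit(sg+(1,),[off,.34,.5,.46,.38,0]); res.append((r.cost,sg,r.x.round(3)))
res.sort(key=lambda t:t[0])
for r in res[:6]: print(*r)
E
```

```text
0.000788572209963246 (-1, 1, -1, 1, -1, 1) [-0.024  0.341  0.516  0.465  0.389 -0.001]
0.0007885722099632708 (-1, -1, -1, -1, -1, -1) [3.118e+00 3.410e-01 5.160e-01 4.650e-01 3.890e-01 1.000e-03]
0.0007885722099633429 (-1, 1, -1, 1, -1, 1) [-0.024  0.341  0.516  0.465  0.389 -0.001]
0.0007885722099633517 (-1, -1, -1, -1, -1, -1) [-3.165e+00  3.410e-01  5.160e-01  4.650e-01  3.890e-01  1.000e-03]
0.0007885722099634508 (-1, 1, -1, 1, -1, 1) [-0.024  0.341  0.516  0.465  0.389 -0.001]
0.000788572209963633 (-1, -1, -1, -1, -1, -1) [-3.165e+00  3.410e-01  5.160e-01  4.650e-01  3.890e-01  1.000e-03]
```

```bash
sed -i 's/def fk(p,q,sg=(1,)\*7)/SG=(-1,1,-1,1,-1,1,-1)\ndef fk(p,q,sg=(-1,1,-1,1,-1,1,-1))/' fk.py; sed -i 's/fit((1,)\*7,\[-2.4,.3/fit(SG,[0,.3/' plan.py
python3 - <<'E'
from plan import *
print(X.round(3))
for d in D:
    P,M=fk(X,d[0]); print(P.round(3).tolist(),(P[-1]-d[1]).round(4),((M*T).inv()*rot(d[2])).as_euler("zyx",degrees=True).round(1),round(clear(d[0]),3))
q=robot.observe()["q"]; A=np.array([1.5,-.25,-.0,.3,0,.5,0])
rows(lin(q,A,17)); print([round(clear(x),3) for x in lin(q,A,10)])
B=A.copy();B[0]=-.4; print("swing clear",min(map(clear,lin(A,B,20))))
rows(lin(A,B,18))
E
```

```text
[-0.024  0.341  0.516  0.465  0.389 -0.001]
[[0.0, 0.0, 0.341], [0.019, -0.247, 0.793], [0.24, -0.605, 0.597], [0.24, -0.605, 0.209]] [0.0082 0.0018 0.0035] [-1.4 -0.  -0. ] 0.115
[[0.0, 0.0, 0.341], [0.016, -0.198, 0.817], [0.24, -0.604, 0.796], [0.24, -0.603, 0.408]] [0.0081 0.0035 0.0013] [-1.3 -0.  -0. ] 0.1
[[0.0, 0.0, 0.341], [0.001, 0.016, 0.857], [0.174, -0.413, 0.893], [0.174, -0.413, 0.505]] [ 0.0136  0.0064 -0.0011] [-1.3  0.   0. ] 0.053
[[0.0, 0.0, 0.341], [0.009, 0.153, 0.834], [0.129, -0.283, 0.94], [0.213, -0.519, 0.643]] [ 0.0134  0.0039 -0.0026] [-1.   0.9  0. ] 0.045
[[0.0, 0.0, 0.341], [0.008, 0.14, 0.837], [0.043, -0.154, 1.195], [0.094, -0.538, 1.224]] [ 0.0143  0.0007 -0.001 ] [0.1 1.3 0.1] 0.118
-1 -1 34 -13 -3 0 -0.5; -1 -1 34 -13 -3.5 0 0; -1 -1 34 -12 -3 0 -0.5; -1 -1 35 -12 -3.5 0 -0.5; -1 -1 34 -12 -3 -0.5 0; -1 -2 35 -12 -3 0 -0.5; -1 -2 35 -11 -3.5 0 0; -1 -2 35 -12 -3 0 -0.5; -1 -2 35 -11 -3.5 -0.5 -0.5; -1 -2 35 -10 -3 0 0
-1 -2 36 -11 -3 0 -0.5; -1 -3 35 -10 -3.5 -0.5 -0.5; -1 -3 36 -10 -3 0 -0.5; -1 -3 36 -9 -3 -0.5 0; -1 -3 35 -10 -3.5 0 -0.5; -1 -3 36 -9 -3 -0.5 -0.5; -1 -3 36 -9 -3.5 0 -0.5
clear 0.11813112849631056 end [ 0.005 -0.099  1.636]
[np.float64(0.118), np.float64(0.121), np.float64(0.124), np.float64(0.128), np.float64(0.131), np.float64(0.136), np.float64(0.14), np.float64(0.148), np.float64(0.157), np.float64(0.166), np.float64(0.175)]
swing clear 0.08808270862847865
-1 10 0 0 0 3 5; -1 11 1 -1 0 3.5 5.5; -1 10 0 0 0 3 5; -1 11 1 0 0 3 5; -1 10 0 0 0 3.5 5.5; -1 11 1 -1 0 3 5; -1 10 0 0 0 3 5; -1 10 1 0 0 3.5 5; -1 11 0 -1 0 3 5.5; -1 10 1 0 0 3 5
-1 11 0 0 0 3.5 5; -1 10 1 0 0 3 5.5; -1 10 0 -1 0 3 5; -1 11 1 0 0 3.5 5; -1 10 0 0 0 3 5.5; -1 11 1 -1 0 3 5; -1 10 0 0 0 3.5 5; -1 10 1 0 0 3 5.5
clear 0.08807064547839306 end [0.092 0.036 1.637]
```

```bash
python3 -m creep '-1 -1 34 -13 -3 0 -0.5; -1 -1 34 -13 -3.5 0 0; -1 -1 34 -12 -3 0 -0.5; -1 -1 35 -12 -3.5 0 -0.5; -1 -1 34 -12 -3 0 0; -1 -2 35 -12 -3 0 -0.5; -1 -2 35 -11 -3.5 0 0; -1 -2 35 -12 -3 0 -0.5; -1 -2 35 -11 -3.5 -0.5 -0.5; -1 -2 35 -10 -3 0 0' | grep -v gr
python3 -m creep '-1 -2 36 -11 -3 0 -0.5; -1 -3 35 -10 -3.5 -0.5 -0.5; -1 -3 36 -10 -3 0 -0.5; -1 -3 36 -9 -3 -0.5 0; -1 -3 35 -10 -3.5 0 -0.5; -1 -3 36 -9 -3 -0.5 -0.5; -1 -3 36 -9 -3.5 0 -0.5;-1 0 0 0 0 0 0;-1 0 0 0 0 0 0;-1 0 0 0 0 0 0'|grep -v gr
python3 - <<'E'
from plan import *
q=robot.observe()["q"]; print(q.round(3),clear(q)); print(fk(X,q)[0].round(3).tolist())
B=q.copy();B[0]-=.9; rows(lin(q,B,10))
E
```

```text
clock: 5.1
tcp_pos: [0.0227, -0.3233, 1.5122]
ee_rot: [0.89, 0.451, 0.026, 0.061]
contact_force: [-0.3, 0.0, 0.4]
width: 0.996
clock: 5.93
tcp_pos: [-0.0216, -0.1038, 1.6365]
ee_rot: [0.962, 0.271, 0.014, 0.036]
contact_force: [-0.1, -0.4, -0.3]
width: 1.002
[ 1.516 -0.233  0.057  0.274 -0.118  0.509  0.047] 0.17703483340876094
[[0.0, 0.0, 0.341], [-0.004, 0.119, 0.843], [-0.01, 0.1, 1.307], [0.003, -0.103, 1.639]]
-1 9 0 0 0 2.5 4.5; -1 10 0 0 0 3 4.5; -1 9 1 0 0 2.5 4; -1 9 0 0 0 3 4.5; -1 9 0 0 0 2.5 4.5; -1 9 0 0 0 2.5 4.5; -1 10 0 0 0 3 4.5; -1 9 0 0 -0.5 2.5 4; -1 9 1 0 0 3 4.5; -1 10 0 0 0 2.5 4.5
clear 0.09770470670790136 end [ 0.083 -0.061  1.639]
```

```bash
python3 -m creep '-1 9 0 0 0 2.5 4.5; -1 10 0 0 0 3 4.5; -1 9 1 0 0 2.5 4; -1 9 0 0 0 3 4.5; -1 9 0 0 0 2.5 4.5; -1 9 0 0 0 2.5 4.5; -1 10 0 0 0 3 4.5; -1 9 0 0 0 2.5 4; -1 9 1 0 0 3 4.5; -1 10 0 0 0 2.5 4.5'|grep -v gr
python3 - <<'E'
from plan import *
q=robot.observe()["q"]; print(q.round(3),clear(q)); print(fk(X,q)[0].round(3).tolist())
E
```

```text
clock: 6.77
tcp_pos: [0.0598, -0.0624, 1.6365]
ee_rot: [0.848, 0.242, 0.133, 0.453]
contact_force: [0.7, -0.7, -0.8]
width: 1.0
[ 0.776 -0.215  0.163  0.209 -0.405  0.574  0.069] 0.1008514037934974
[[0.0, 0.0, 0.341], [-0.077, 0.079, 0.845], [-0.09, 0.071, 1.31], [0.079, -0.046, 1.639]]
```

```bash
python3 - <<'E'
from plan import *
q=robot.observe()["q"]; B=np.array([-.4,-.22,.0,.3,-.1,.6,0.])
rows(lin(q,B,10)); 
E
```

```text
-1 9 -7 1 0.5 3 5.5; -1 10 -7 2 1 3.5 5; -1 12 -8 1 0.5 3.5 5.5; -1 12 -7 2 1 3 5; -1 14 -7 1 0.5 4 5.5; -1 15 -7 2 1 3.5 5; -1 16 -8 1 0.5 3.5 5; -1 17 -7 2 1 4 5; -1 19 -7 1 0.5 3.5 5; -1 19 -7 1 0.5 4 4.5
clear 0.06551306247941381 end [0.149 0.082 1.61 ]
```

```bash
python3 -m creep '-1 9 0 0 0 2.5 4.5; -1 10 0 0 0 3 4.5; -1 9 1 0 0 2.5 4; -1 9 0 0 0 3 4.5; -1 9 0 0 0 2.5 4.5; -1 9 0 0 0 2.5 4.5; -1 10 0 0 0 3 4.5; -1 9 0 0 0 2.5 4; -1 9 1 0 0 3 4.5; -1 10 0 0 0 2.5 4.5'|grep -v gr
python3 - <<'E'
from plan import *
q=robot.observe()["q"]; print(q.round(3),clear(q)); print(fk(X,q)[0].round(3).tolist())
t=np.radians(3.7); ty=np.array([np.cos(t),np.sin(t),0]); z=np.array([0,0,-1.]); M=R.from_matrix(np.c_[np.cross(ty,z),ty,z])
G=ik(np.array([.470,.192,.30]),M,np.array([-.4,.2,0,1.6,0,1.3,.0])); print(G.round(3),pose(G)[0].round(3),fk(X,G)[0].round(3).tolist())
U=q.copy();U[0]=-.4;U[2]=0;U[4]=0;U[6]=G[6]/3
print([round(clear(x),3) for x in lin(q,U,5)+lin(U,G,10)])
rows(lin(q,G,34))
print([round(clear(x),3) for x in lin(q,G,10)])
E
```

```text
clock: 7.6
tcp_pos: [0.0765, 0.0253, 1.6362]
ee_rot: [0.572, 0.166, 0.222, 0.772]
contact_force: [0.1, -0.4, -0.2]
width: 1.002
[ 0.244 -0.198  0.381  0.203 -0.996  0.61   0.1  ] 0.1348852846663612
[[0.0, 0.0, 0.341], [-0.098, 0.027, 0.847], [-0.111, -0.006, 1.31], [0.088, 0.049, 1.639]]
[-0.429  0.143  0.021  1.784 -0.004  1.216 -0.318] [0.47  0.192 0.3  ] [[0.0, 0.0, 0.341], [0.068, 0.029, 0.852], [0.471, 0.192, 0.689], [0.47, 0.192, 0.3]]
[np.float64(0.135), np.float64(0.126), np.float64(0.12), np.float64(0.116), np.float64(0.115), np.float64(0.115), np.float64(0.115), np.float64(0.112), np.float64(0.112), np.float64(0.113), np.float64(0.113), np.float64(0.113), np.float64(0.114), np.float64(0.114), np.float64(0.115), np.float64(0.115), np.float64(0.116)]
-1 -34 -42 11 3.5 -1.5 2; -1 -33 -43 12 3.5 -2 2.5; -1 -32 -44 14 3.5 -1.5 2; -1 -30 -44 15 3.5 -1.5 2; -1 -28 -45 15 4 -1.5 2; -1 -27 -46 17 3.5 -1.5 1.5; -1 -26 -46 18 4 -1 2; -1 -24 -47 19 4 -1.5 1.5; -1 -23 -47 20 4 -1.5 1.5; -1 -22 -48 20 4.5 -1 1.5
-1 -20 -47 22 4 -1 1; -1 -19 -48 22 4.5 -1.5 1.5; -1 -18 -48 24 4 -1 1; -1 -16 -48 23 4.5 -1.5 1; -1 -16 -47 25 4.5 -1 0.5; -1 -14 -48 25 4.5 -1 0.5; -1 -14 -47 26 4.5 -1.5 0.5; -1 -12 -47 26 4.5 -1 0.5; -1 -12 -46 26 4 -1.5 0; -1 -10 -46 27 4.5 -1.5 0
-1 -10 -46 26 4.5 -1.5 0; -1 -9 -45 27 4.5 -1.5 0; -1 -9 -44 27 4.5 -1.5 -0.5; -1 -8 -43 27 4.5 -1.5 -0.5; -1 -8 -43 27 4.5 -1.5 -1; -1 -8 -42 27 4 -2 -0.5; -1 -7 -41 27 4.5 -2 -1; -1 -7 -40 27 4 -2 -1; -1 -6 -39 26 4 -2 -1; -1 -7 -38 26 4 -2.5 -1.5
-1 -6 -37 26 4 -2 -1; -1 -7 -36 25 4 -2.5 -1.5; -1 -7 -35 25 3.5 -2.5 -1.5; -1 -7 -34 25 3.5 -3 -1.5
clear 0.0 end [0.47  0.192 0.3  ]
[np.float64(0.135), np.float64(0.026), np.float64(0.0), np.float64(0.0), np.float64(0.0), np.float64(0.014), np.float64(0.043), np.float64(0.067), np.float64(0.085), np.float64(0.101), np.float64(0.116)]
```

```bash
cat >> plan.py <<'E'
t=np.radians(3.7); ty=np.array([np.cos(t),np.sin(t),0]); z=np.array([0,0,-1.]); MG=R.from_matrix(np.c_[np.cross(ty,z),ty,z])
G=ik(np.array([.470,.192,.30]),MG,np.array([-.4,.2,0,1.6,0,1.3,.0]))
E
python3 - <<'E'
from plan import *
q=robot.observe()["q"];print(robot.observe()["clock"])
U=np.array([-.4,-.22,0,.35,0,.6,-.1])
rows(lin(q,U,8)+lin(U,G,34)[1:3])
E
```

```text
7.6
-1 -13 -13 3 1 -0.5 2; -1 -9 -14 3 1.5 0 1.5; -1 -7 -15 4 1.5 0 1.5; -1 -3 -16 4 1 0.5 1.5; -1 0 -15 4 1.5 0.5 1.5; -1 3 -16 4 1.5 0.5 1; -1 7 -14 4 1 1 0.5; -1 9 -13 3 1 1 1; -1 -5 -51 17 4 -0.5 0; -1 -6 -51 17 4 0 0.5
clear 0.0908633810390784 end [0.284 0.111 1.548]
```

```bash
python3 -m creep '-1 -2 -14 4 1 0 1.5;-1 -2 -14 4 1.5 0 1.5;-1 -2 -14 4 1 0 1.5;-1 -2 -14 4 1.5 0.5 1.5;-1 -2 -15 4 1.5 0.5 1;-1 -2 -15 4 1.5 0.5 1;-1 -2 -15 4 1 0.5 1;-1 -2 -15 4 1.5 0 1;-1 -4 -38 12 3 0 0;-1 -4 -38 12 3 0 0'|grep -v gr
python3 - <<'E'
from plan import *
q=robot.observe()["q"]; print(q.round(3),clear(q)); print(fk(X,q)[0].round(3).tolist())
rows(lin(q,G,34))
print([round(clear(x),3) for x in lin(q,G,10)])
E
```

```text
clock: 8.43
tcp_pos: [0.249, 0.0815, 1.5575]
ee_rot: [0.471, 0.245, 0.328, 0.782]
contact_force: [-0.2, -0.7, 0.0]
width: 0.998
[ 0.406 -0.205  0.024  0.416 -0.987  0.715  0.14 ] 0.1135286639551119
[[0.0, 0.0, 0.341], [-0.096, 0.044, 0.846], [-0.009, -0.001, 1.3], [0.262, 0.102, 1.559]]
-1 -31 -35 11 3 -1.5 2; -1 -30 -35 12 3 -1.5 2; -1 -29 -37 14 3 -1 2; -1 -27 -36 14 3.5 -1.5 1.5; -1 -26 -38 15 3 -1.5 2; -1 -26 -38 16 3.5 -1 1.5; -1 -24 -38 17 3.5 -1.5 1.5; -1 -22 -39 18 3.5 -1 1.5; -1 -22 -39 19 3.5 -1 1.5; -1 -21 -39 19 4 -1.5 1.5
-1 -19 -39 20 3.5 -1 1; -1 -19 -39 21 4 -1 1; -1 -18 -40 22 3.5 -1.5 1; -1 -16 -39 22 4 -1 1; -1 -16 -39 23 3.5 -1.5 1; -1 -15 -39 23 4 -1 0.5; -1 -15 -39 24 4 -1.5 0.5; -1 -13 -38 23 4 -1.5 0.5; -1 -13 -38 25 3.5 -1 0; -1 -12 -38 24 4 -1.5 0
-1 -11 -37 25 4 -1.5 0; -1 -11 -37 24 4 -1.5 0; -1 -10 -36 25 3.5 -2 0; -1 -10 -36 25 4 -1.5 -0.5; -1 -9 -35 25 3.5 -2 -0.5; -1 -9 -35 24 4 -1.5 -0.5; -1 -9 -33 25 3.5 -2 -0.5; -1 -8 -33 24 3.5 -2 -0.5; -1 -9 -33 24 3.5 -2.5 -1; -1 -8 -31 23 3.5 -2 -1
-1 -7 -31 24 3.5 -2.5 -1; -1 -8 -30 23 3 -2.5 -1; -1 -8 -30 22 3.5 -2.5 -1; -1 -8 -28 22 3 -2.5 -1.5
clear 0.0 end [0.47  0.192 0.3  ]
[np.float64(0.114), np.float64(0.045), np.float64(0.004), np.float64(0.0), np.float64(0.019), np.float64(0.041), np.float64(0.059), np.float64(0.074), np.float64(0.089), np.float64(0.102), np.float64(0.116)]
```

```bash
python3 - <<'E'
from plan import *
q=robot.observe()["q"]; p,M=pose(q)
U=ik(p,M,np.array([-.4,-.2,0,.4,0,.7,0]),w=.003); print(U.round(3),pose(U)[0]-p)
L=lin(U,G,36); rows(lin(L[0],L[4],10)+L[5:15]); print([round(clear(x),3) for x in L[::4]])
E
```

```text
[-0.367 -0.206 -0.013  0.416 -0.005  0.633 -0.101] [ 6.56856256e-07 -3.56820128e-06  4.57850064e-06]
-1 -2 -18 7 1.5 0 0; -1 -2 -18 7 1.5 -0.5 0.5; -1 -2 -18 7 1.5 0 0; -1 -2 -18 7 1.5 0 0; -1 -2 -17 7 1.5 -0.5 0.5; -1 -2 -18 7 1 0 0; -1 -2 -18 7 1.5 0 0; -1 -3 -17 7 1.5 0 0.5; -1 -2 -18 7 1.5 -0.5 0; -1 -2 -17 8 1.5 0 0
-1 -6 -43 17 3.5 -0.5 0.5; -1 -5 -43 18 4 -0.5 0.5; -1 -6 -42 19 3.5 -0.5 0; -1 -6 -42 19 3.5 -0.5 0.5; -1 -6 -41 19 3.5 -0.5 0.5; -1 -6 -41 19 4 -0.5 0.5; -1 -7 -40 20 3.5 -0.5 0; -1 -6 -40 20 3.5 -0.5 0.5; -1 -7 -39 20 3.5 -1 0.5; -1 -7 -38 20 3.5 -0.5 0.5
clear 0.11126205323284152 end [0.657 0.254 1.088]
[np.float64(0.114), np.float64(0.112), np.float64(0.111), np.float64(0.111), np.float64(0.112), np.float64(0.112), np.float64(0.113), np.float64(0.114), np.float64(0.114), np.float64(0.116)]
```

```bash
python3 -m creep '-1 -2 -18 7 1.5 0 0; -1 -2 -18 7 1.5 -0.5 0.5; -1 -2 -18 7 1.5 0 0; -1 -2 -18 7 1.5 0 0; -1 -2 -17 7 1.5 -0.5 0.5; -1 -2 -18 7 1 0 0; -1 -2 -18 7 1.5 0 0; -1 -3 -17 7 1.5 0 0.5; -1 -2 -18 7 1.5 -0.5 0; -1 -2 -17 8 1.5 0 0'|grep -v gr
python3 - <<'E'
from plan import *
q=robot.observe()["q"]; print(q.round(3),clear(q)); print(fk(X,q)[0].round(3).tolist())
p,M=pose(q)
U=ik(p,M,np.array([-.4,-.2,0,.6,0,.7,0]),w=.003); print(U.round(3))
L=lin(U,G,38); rows(L[:31]); print([round(clear(x),3) for x in L[::4]])
E
```

```text
clock: 9.27
tcp_pos: [0.3996, 0.1401, 1.4523]
ee_rot: [0.43, 0.318, 0.414, 0.737]
contact_force: [-1.0, 0.1, 0.5]
width: 1.002
[ 0.547 -0.201 -0.308  0.58  -0.804  0.765  0.135] 0.11043570234788576
[[0.0, 0.0, 0.341], [-0.087, 0.056, 0.847], [0.09, 0.034, 1.276], [0.413, 0.157, 1.452]]
[-0.376 -0.172 -0.003  0.58  -0.013  0.691 -0.121]
-1 -5 -36 15 3 -0.5 0.5; -1 -5 -37 15 3 -0.5 0; -1 -4 -35 16 3 0 0.5; -1 -5 -36 15 3 -0.5 0.5; -1 -6 -35 16 3.5 -0.5 0; -1 -5 -34 17 3 -0.5 0.5; -1 -5 -34 16 3 -0.5 0.5; -1 -6 -34 17 3 -0.5 0; -1 -5 -33 17 3 -0.5 0.5; -1 -6 -33 17 3 -0.5 0
-1 -5 -33 17 3 -0.5 0.5; -1 -6 -32 17 3 -0.5 0.5; -1 -6 -32 17 3 -0.5 0; -1 -5 -32 18 3 -0.5 0.5; -1 -6 -31 17 3 -0.5 0; -1 -6 -30 18 3 -1 0.5; -1 -6 -31 18 3 -0.5 0; -1 -6 -30 17 3 -0.5 0.5; -1 -6 -29 18 3 -0.5 0.5; -1 -7 -29 18 3 -1 0
-1 -6 -29 18 3 -0.5 0.5; -1 -6 -28 18 3 -1 0; -1 -7 -28 18 3 -0.5 0.5; -1 -6 -28 18 3 -0.5 0; -1 -7 -27 18 3 -1 0.5; -1 -6 -27 18 3 -1 0; -1 -7 -26 18 3 -0.5 0.5; -1 -6 -27 18 3 -1 0; -1 -7 -25 18 3 -0.5 0.5; -1 -7 -26 18 3 -1 0
clear 0.1099620674654556 end [0.617 0.248 0.484]
[np.float64(0.11), np.float64(0.11), np.float64(0.11), np.float64(0.111), np.float64(0.111), np.float64(0.112), np.float64(0.113), np.float64(0.113), np.float64(0.114), np.float64(0.115)]
```

```bash
python3 -m creep '-1 -5 -36 15 3 -0.5 0.5; -1 -5 -37 15 3 -0.5 0; -1 -4 -35 16 3 0 0.5; -1 -5 -36 15 3 -0.5 0.5; -1 -6 -35 16 3.5 -0.5 0; -1 -5 -34 17 3 -0.5 0.5; -1 -5 -34 16 3 -0.5 0.5; -1 -6 -34 17 3 -0.5 0; -1 -5 -33 17 3 -0.5 0.5; -1 -6 -33 17 3 -0.5 0'|grep -v gr
python3 - <<'E'
from plan import *
q=robot.observe()["q"]; print(q.round(3),clear(q)); print(fk(X,q)[0].round(3).tolist())
E
python3 -m creep '-1 -5 -33 17 3 -0.5 0.5; -1 -6 -32 17 3 -0.5 0.5; -1 -6 -32 17 3 -0.5 0; -1 -5 -32 18 3 -0.5 0.5; -1 -6 -31 17 3 -0.5 0; -1 -6 -30 18 3 -1 0.5; -1 -6 -31 18 3 -0.5 0; -1 -6 -30 17 3 -0.5 0.5; -1 -6 -29 18 3 -0.5 0.5; -1 -7 -29 18 3 -1 0'|grep -v gr
python3 - <<'E'
from plan import *
q=robot.observe()["q"]; print(q.round(3),clear(q)); print(fk(X,q)[0].round(3).tolist())
p,M=pose(q)
U=ik(p,M,np.array([-.4,-.2,0,.6,0,.7,0]),w=.003); print(U.round(3))
L=lin(U,G,20); rows(L); print([round(clear(x),3) for x in L[::4]])
E
```

```text
clock: 10.1
tcp_pos: [0.6183, 0.2305, 1.1496]
ee_rot: [0.327, 0.459, 0.569, 0.599]
contact_force: [0.9, 0.4, -1.1]
width: 0.998
[ 0.675 -0.152 -0.755  0.905 -0.432  0.861  0.025] 0.13579804108817986
[[0.0, 0.0, 0.341], [-0.06, 0.05, 0.851], [0.269, 0.101, 1.174], [0.631, 0.241, 1.148]]
clock: 10.93
tcp_pos: [0.6839, 0.2623, 0.8001]
ee_rot: [0.211, 0.572, 0.675, 0.415]
contact_force: [0.1, 0.1, -0.3]
width: 0.997
[ 0.689 -0.045 -1.017  1.235 -0.096  0.963 -0.17 ] 0.12418922418557952
[[0.0, 0.0, 0.341], [-0.018, 0.015, 0.856], [0.395, 0.152, 1.019], [0.693, 0.269, 0.799]]
[-0.392 -0.023  0.002  1.235 -0.007  0.961 -0.224]
-1 -5 -26 16 2.5 -0.5 0; -1 -6 -25 17 3 -0.5 0.5; -1 -5 -25 16 2.5 -1 0; -1 -6 -24 17 3 -0.5 0.5; -1 -5 -25 16 2.5 -0.5 0; -1 -6 -24 17 2.5 -1 0.5; -1 -5 -23 16 3 -0.5 0; -1 -6 -24 17 2.5 -0.5 0.5; -1 -6 -23 16 3 -1 0; -1 -5 -23 16 2.5 -0.5 0.5
-1 -6 -22 17 2.5 -1 0; -1 -6 -22 16 3 -0.5 0.5; -1 -6 -22 16 2.5 -1 0; -1 -6 -22 16 2.5 -0.5 0; -1 -6 -21 16 3 -1 0.5; -1 -6 -21 17 2.5 -1 0; -1 -6 -21 16 2.5 -0.5 0.5; -1 -6 -20 15 2.5 -1 0; -1 -6 -21 16 3 -1 0.5; -1 -6 -19 16 2.5 -1 0
clear 0.11115048671345178 end [0.471 0.192 0.3  ]
[np.float64(0.111), np.float64(0.112), np.float64(0.113), np.float64(0.114), np.float64(0.114), np.float64(0.116)]
```

```bash
python3 -m creep '-1 -5 -26 16 2.5 -0.5 0; -1 -6 -25 17 3 -0.5 0.5; -1 -5 -25 16 2.5 -1 0; -1 -6 -24 17 3 -0.5 0.5; -1 -5 -25 16 2.5 -0.5 0; -1 -6 -24 17 2.5 -1 0.5; -1 -5 -23 16 3 -0.5 0; -1 -6 -24 17 2.5 -0.5 0.5; -1 -6 -23 16 3 -1 0; -1 -5 -23 16 2.5 -0.5 0.5'|grep -v gr
python3 - <<'E'
from plan import *
s=robot.observe();q=s["q"]; print(q.round(3),clear(q)); print(fk(X,q)[0].round(3).tolist())
def go(s,pos,M,n):
    A=rot(s["ee_rot"]); d=(A.inv()*M).as_rotvec(degrees=True)/n
    p=s["tcp_pos"]; B=A; 
    for k in range(n):
        B=A*R.from_rotvec(d*k,degrees=True)
        print(B.inv().apply((pos-p)/n*1000).round(1), d.round(2))
go(s,np.array([.470,.192,.30]),MG,10)
E
```

```text
clock: 11.77
tcp_pos: [0.6194, 0.2424, 0.5134]
ee_rot: [0.101, 0.642, 0.728, 0.217]
contact_force: [0.5, -0.4, -1.0]
width: 0.994
[ 0.59   0.103 -1.086  1.511  0.133  1.099 -0.377] 0.07954320863765277
[[0.0, 0.0, 0.341], [0.043, -0.031, 0.854], [0.457, 0.179, 0.858], [0.625, 0.248, 0.514]]
[ -5.4 -23.2  11.6] [ 2.64 -0.86  0.34]
[ -5.4 -22.7  12.7] [ 2.64 -0.86  0.34]
[ -5.3 -22.   13.8] [ 2.64 -0.86  0.34]
[ -5.2 -21.3  14.9] [ 2.64 -0.86  0.34]
[ -5.1 -20.6  15.9] [ 2.64 -0.86  0.34]
[ -5.  -19.8  16.9] [ 2.64 -0.86  0.34]
[ -4.8 -19.   17.9] [ 2.64 -0.86  0.34]
[ -4.7 -18.1  18.8] [ 2.64 -0.86  0.34]
[ -4.5 -17.2  19.7] [ 2.64 -0.86  0.34]
[ -4.3 -16.2  20.5] [ 2.64 -0.86  0.34]
```

```bash
cat > sim.py <<'E'
from plan import *
def jac(q):
    # geometric jacobian in world
    sg=np.array(SG); P=fk(X,q)[0]; M=R.from_euler("z",X[0]); A=[];O=[P[0],P[0],P[0],P[1],P[1],P[2],P[2]]
    for i,a in enumerate("zyzyzyz"):
        A.append(M.apply([0,0,1.] if a=="z" else [0,1.,0])*sg[i]); M=M*R.from_euler(a,q[i]*sg[i])
    return np.array([np.r_[np.cross(A[i],P[3]-O[i]),A[i]] for i in range(7)]).T
W=np.ones(7)
def sim(q,rs,w=1.,lam=1e-3,sub=2):
    q=np.array(q,float); p,M=pose(q)
    S=np.diag([1,1,1,w,w,w])
    for r in rs:
        for _ in range(sub):
            p=p+M.apply(np.array(r[:3])/1000/sub); M=M*R.from_rotvec(np.array(r[3:])/sub,degrees=True)
            for _ in range(3):
                p0,M0=pose(q); e=np.r_[p-p0,(M*M0.inv()).as_rotvec()]; J=S@jac(q)
                q=q+J.T@np.linalg.solve(J@J.T+lam**2*np.eye(6),S@e)
    return q
E
python3 - <<'E'
from sim import *
c1=[[9,0,0,0,2.7,4.4]]*10
q0=[1.516,-.233,.057,.274,-.118,.509,.047]
d=[[-5,-35,16,3,-.45,.3]]*10; e=[[-6,-31,17.5,3,-.6,.3]]*10; f=[[-5.5,-24.2,16.5,2.7,-.65,.25]]*10
for l in(1e-3,.05):
    print(sim(q0,c1,lam=l).round(2),"meas .776 -.215 .163 .209 -.405 .574 .069")
    print(sim([.776,-.215,.163,.209,-.405,.574,.069],c1,lam=l).round(2),".244 -.198 .381 .203 -.996 .61 .1")
    print(sim([.406,-.205,.024,.416,-.987,.715,.14],[[-2,-17.7,7,1.45,-.15,.15]]*10,lam=l).round(2),".547 -.201 -.308 .58 -.804 .765 .135")
    print(sim([.547,-.201,-.308,.58,-.804,.765,.135],d,lam=l).round(2),".675 -.152 -.755 .905 -.432 .861 .025")
    print(sim([.675,-.152,-.755,.905,-.432,.861,.025],e,lam=l).round(2),".689 -.045 -1.017 1.235 -.096 .963 -.17")
    print(sim([.689,-.045,-1.017,1.235,-.096,.963,-.17],f,lam=l).round(2),".59 .103 -1.086 1.511 .133 1.099 -.377")
E
```

```text
[ 0.74 -0.23  0.18  0.26 -0.41  0.53  0.11] meas .776 -.215 .163 .209 -.405 .574 .069
[ 0.04 -0.21  0.24  0.23 -0.67  0.57  0.1 ] .244 -.198 .381 .203 -.996 .61 .1
[ 0.55 -0.2  -0.31  0.58 -0.81  0.77  0.14] .547 -.201 -.308 .58 -.804 .765 .135
[ 0.68 -0.17 -0.73  0.94 -0.47  0.84  0.04] .675 -.152 -.755 .905 -.432 .861 .025
[ 0.7  -0.06 -1.01  1.24 -0.12  0.96 -0.16] .689 -.045 -1.017 1.235 -.096 .963 -.17
[ 0.59  0.1  -1.09  1.52  0.13  1.1  -0.38] .59 .103 -1.086 1.511 .133 1.099 -.377
[ 0.74 -0.23  0.18  0.26 -0.41  0.53  0.11] meas .776 -.215 .163 .209 -.405 .574 .069
[ 0.04 -0.21  0.24  0.23 -0.67  0.57  0.1 ] .244 -.198 .381 .203 -.996 .61 .1
[ 0.55 -0.2  -0.31  0.58 -0.81  0.77  0.14] .547 -.201 -.308 .58 -.804 .765 .135
[ 0.68 -0.17 -0.73  0.94 -0.47  0.84  0.04] .675 -.152 -.755 .905 -.432 .861 .025
[ 0.7  -0.06 -1.01  1.24 -0.12  0.96 -0.16] .689 -.045 -1.017 1.235 -.096 .963 -.17
[ 0.59  0.1  -1.08  1.52  0.13  1.1  -0.38] .59 .103 -1.086 1.511 .133 1.099 -.377
```

```bash
cat > search.py <<'E'
from sim import *
import sys,time
rng=np.random.default_rng(int(sys.argv[1]))
lo=np.array([-2.88,-.31,-1.54,.2,-1.41,.19,-2.57]);hi=np.array([2.88,2.03,1.56,2.42,4.55,2.02,2.57])
q0=robot.observe()["q"]; 
def seg(q,pos,M,n):
    p,A=pose(q); w=(M*A.inv()).as_rotvec(); qs=[]; v=(pos-p)/n
    p1,M1=p,A
    for k in range(n):
        p1=p1+v; M1=R.from_rotvec(w/n)*M1
        for _ in range(2):
            a,B=pose(q); e=np.r_[p1-a,(M1*B.inv()).as_rotvec()]; J=jac(q); q=q+J.T@np.linalg.solve(J@J.T+1e-6*np.eye(6),e)
        qs.append(q)
        if (q<lo+.03).any() or (q>hi-.03).any() or clear(q)<.075: return None
    if np.linalg.norm(e)>.01 or max(np.abs(np.diff(qs,axis=0)).max(0)/np.array([.14]*2+[.17]*5))>1: return None
    return qs
def nrow(q,pos,M):
    p,A=pose(q); return int(np.ceil(max(np.linalg.norm(pos-p)/.03,np.degrees((M*A.inv()).magnitude())/5,3)))
t=time.time();best=[]
while time.time()-t<150:
    q=q0;tot=0;V=[];ok=True
    for i in range(rng.integers(1,3)):
        c=np.array([rng.uniform(-1.3,.3),rng.uniform(-.3,.8),rng.uniform(-.7,.7),rng.uniform(.3,2.2),rng.uniform(-.7,.7),rng.uniform(.3,1.9),rng.uniform(-1,1)])
        pos,M=pose(c)
        if pos[2]<.4 or pos[0]>.75 or pos[0]<.1 or pos[1]>.5: ok=False;break
        n=nrow(q,pos,M); s=seg(q,pos,M,n)
        if s is None: ok=False;break
        q=s[-1];tot+=n;V.append((pos.round(3).tolist(),M.as_rotvec().round(3).tolist(),n))
    if not ok: continue
    pos=np.array([.47,.192,.3]); n=nrow(q,pos,MG); s=seg(q,pos,MG,n)
    if s is None: continue
    s2=seg(s[-1],np.array([.47,.192,.117]),MG,8)
    if s2 is None: continue
    tot+=n; best.append((clear(s2[-1]),tot,V,s[-1].round(2).tolist()))
best.sort(key=lambda b:-min(b[0],.12)+b[1]*.0005)
for b in best[:3]: print(b)
print(len(best))
E
for i in 1 2 3 4; do python3 search.py $i & done; wait; nproc
```

```text
this script no longer has the robot
this script no longer has the robot
this script no longer has the robot
0
4Exception ignored in: <_io.TextIOWrapper mode='rw' encoding='UTF-8'>
Traceback (most recent call last):
BrokenPipeError: [Errno 32] Broken pipe
Exception ignored in: <_io.TextIOWrapper mode='rw' encoding='UTF-8'>
Traceback (most recent call last):
BrokenPipeError: [Errno 32] Broken pipe
Exception ignored in: <_io.TextIOWrapper mode='rw' encoding='UTF-8'>
Traceback (most recent call last):
BrokenPipeError: [Errno 32] Broken pipe
```

```bash
python3 - <<'E'
s=open("search.py").read(); a,b=s.split("t=time.time()")
open("refine.py","w").write(a.replace("clear(q)<.06","clear(q)<.07")+'''
S=[[([0.664,0.306,0.868],[0.171,1.916,0.554]),([0.657,0.637,1.279],[0.801,1.219,2.127])],[([0.415,0.619,0.661],[-0.562,-2.671,-1.319]),([0.657,0.686,0.883],[0.912,1.82,1.383])]]
v=np.array(S[int(sys.argv[1])%2]).reshape(2,6)
def ev(v):
    q=q0;N=[]
    if (v[:,1]>.75).any() or (v[:,0]>.75).any() or (v[:,2]<.45).any(): return None
    for w in list(v)+[np.r_[.47,.192,.3,MG.as_rotvec()]]:
        M=R.from_rotvec(w[3:]); n=nrow(q,w[:3],M); s=seg(q,w[:3],M,n)
        if s is None: return None
        q=s[-1];N.append(n)
    s2=seg(q,np.array([.47,.192,.117]),MG,8)
    return None if s2 is None else (min(clear(s2[-1]),.1)-.0003*sum(N),clear(s2[-1]),N,q.round(2).tolist())
t=time.time();b=None;sc=.15
while time.time()-t<200:
    c=v+rng.normal(size=(2,6))*rng.choice([.03,.1,.2])*(0 if b is None and time.time()-t<2 else 1); c=c.round(3); r=ev(c)
    if r and (b is None or r[0]>b[0]): b,v=r,c
print(b,v.tolist())
''')
E
for i in 2 3 4 5; do NOCELL=1 OMP_NUM_THREADS=1 python3 refine.py $i & done; wait
```

```text
(0.0781, np.float64(0.10716169533764884), [18, 18, 37], [-0.36, 0.14, -0.06, 1.78, 0.01, 1.21, -0.33]) [[0.725, 0.274, 0.935, 0.078, 1.92, 0.57], [0.621, 0.599, 1.321, 0.758, 1.163, 2.093]]
(0.08560000000000001, np.float64(0.10303827448052867), [13, 10, 25], [-0.33, 0.14, -0.1, 1.78, 0.01, 1.21, -0.34]) [[0.515, 0.61, 0.581, -0.698, -2.707, -1.554], [0.709, 0.742, 0.746, 1.03, 1.965, 1.528]]
(0.08620000000000001, np.float64(0.10673759819951992), [13, 10, 23], [-0.35, 0.14, -0.07, 1.78, 0.01, 1.21, -0.33]) [[0.519, 0.61, 0.57, -0.725, -2.674, -1.607], [0.734, 0.633, 0.743, 0.93, 1.913, 1.483]]
(0.0805, np.float64(0.10589685334885507), [17, 15, 33], [-0.35, 0.14, -0.07, 1.78, 0.01, 1.21, -0.33]) [[0.737, 0.243, 0.884, 0.16, 1.941, 0.729], [0.747, 0.592, 1.156, 0.82, 1.376, 1.899]]
```

```bash
cat > go.py <<'E'
from h import *
def go(pos,M,n,g=-1,pad=10,s=None,dec=0):
    s=s or robot.observe(); p0,A=np.array(s["tcp_pos"]),rot(s["ee_rot"]); pos=np.array(pos,float)
    w=(A.inv()*M).as_rotvec(); p,B=p0.copy(),A; out=[]
    for k in range(1,n+1):
        tp=p0+(pos-p0)*k/n; tM=A*R.from_rotvec(w*k/n)
        d=(B.inv().apply(tp-p)*1000).round(dec)+0.; r=(np.degrees((B.inv()*tM).as_rotvec())*2).round()/2+0.
        out.append(f"{g} "+" ".join(f"{v:g}" for v in np.r_[d,r])); p=p+B.apply(d/1000); B=B*R.from_rotvec(r,degrees=True)
    while len(out)%pad: out.append(f"{g} 0 0 0 0 0 0")
    for k in range(0,len(out),10): print("; ".join(out[k:k+10]))
    return {"tcp_pos":p,"ee_rot":B.as_quat()[[3,0,1,2]]}
E
python3 - <<'E'
from go import *
s=go([.519,.61,.57],R.from_rotvec([-.725,-2.674,-1.607]),13,pad=1); print()
go([.734,.633,.743],R.from_rotvec([.93,1.913,1.483]),10,s=s,pad=1)
E
```

```text
-1 29 -3 -2 -1.5 3 -3; -1 30 -1 0 -2 3 -3; -1 30 1 1 -1.5 3.5 -3; -1 29 2 3 -1.5 3 -3; -1 29 3 5 -2 3 -3; -1 29 5 6 -1.5 3 -3; -1 28 6 8 -1.5 3 -3; -1 27 7 9 -2 3.5 -3; -1 26 8 11 -1.5 3 -3; -1 25 10 13 -1.5 3 -3
-1 24 10 15 -2 3 -3; -1 22 11 16 -1.5 3 -3; -1 21 11 17 -1.5 3.5 -3

-1 -15 23 -1 -2 -3 0; -1 -15 23 1 -1.5 -3 0; -1 -15 23 2 -2 -3 0; -1 -15 23 4 -1.5 -3 0.5; -1 -15 23 6 -2 -3 0; -1 -14 23 6 -2 -3 0; -1 -14 23 9 -1.5 -2.5 0; -1 -13 22 9 -2 -3 0; -1 -13 22 11 -1.5 -3 0; -1 -12 22 12 -2 -3 0.5
```

```bash
python3 -m creep '-1 29 -3 -2 -1.5 3 -3; -1 30 -1 0 -2 3 -3; -1 30 1 1 -1.5 3.5 -3; -1 29 2 3 -1.5 3 -3; -1 29 3 5 -2 3 -3; -1 29 5 6 -1.5 3 -3; -1 28 6 8 -1.5 3 -3; -1 27 7 9 -2 3.5 -3; -1 26 8 11 -1.5 3 -3; -1 25 10 13 -1.5 3 -3'|grep -v gr
python3 -m creep '-1 24 10 15 -2 3 -3; -1 22 11 16 -1.5 3 -3; -1 21 11 17 -1.5 3.5 -3;-1 -15 23 -1 -2 -3 0; -1 -15 23 1 -1.5 -3 0; -1 -15 23 2 -2 -3 0; -1 -15 23 4 -1.5 -3 0.5; -1 -15 23 6 -2 -3 0; -1 -14 23 6 -2 -3 0; -1 -14 23 9 -1.5 -2.5 0'|grep -v gr
python3 - <<'E'
from go import *
import sim
q=robot.observe()["q"];print(q.round(3),sim.clear(q))
s=go([.734,.633,.743],R.from_rotvec([.93,1.913,1.483]),3,pad=1);print()
go([.47,.192,.3],sim.MG,24,pad=1,s=s)
E
```

```text
clock: 12.6
tcp_pos: [0.5413, 0.5265, 0.5589]
ee_rot: [0.048, 0.331, 0.83, 0.446]
contact_force: [0.5, 0.2, 0.0]
width: 1.0
clock: 13.43
tcp_pos: [0.6698, 0.6271, 0.6931]
ee_rot: [0.2, 0.311, 0.755, 0.541]
contact_force: [-0.1, -0.5, 0.1]
width: 0.996
[-0.268  0.212 -0.592  1.432  0.203  0.304 -0.127] 0.10675505003543545
-1 -14 22 9 -2 -3 0; -1 -13 21 11 -1.5 -3 0.5; -1 -12 21 12 -2 -3 0

-1 -8 -23 -15 3 -1 1; -1 -8 -23 -13 3 -1 1.5; -1 -9 -24 -12 3 -1 1; -1 -10 -24 -11 3.5 -0.5 1.5; -1 -11 -25 -9 3 -1 1; -1 -11 -25 -8 3 -1 1.5; -1 -12 -25 -6 3 -1 1; -1 -12 -25 -4 3 -1 1; -1 -13 -25 -3 3 -1 1.5; -1 -13 -25 -2 3 -1 1
-1 -14 -24 0 3 -1 1.5; -1 -15 -24 2 3 -0.5 1; -1 -15 -24 3 3.5 -1 1.5; -1 -16 -23 4 3 -1 1; -1 -16 -23 7 3 -1 1; -1 -16 -22 7 3 -1 1.5; -1 -16 -21 9 3 -1 1; -1 -17 -20 10 3 -1 1.5; -1 -17 -19 12 3 -1 1; -1 -18 -18 13 3 -0.5 1.5
-1 -17 -18 14 3.5 -1 1; -1 -18 -15 16 3 -1 1; -1 -17 -15 16 3 -1 1.5; -1 -18 -14 18 3 -1 1
```

```bash
python3 -m creep '-1 -14 22 9 -2 -3 0; -1 -13 21 11 -1.5 -3 0.5; -1 -12 21 12 -2 -3 0;-1 -8 -23 -15 3 -1 1; -1 -8 -23 -13 3 -1 1.5; -1 -9 -24 -12 3 -1 1; -1 -10 -24 -11 3.5 -0.5 1.5; -1 -11 -25 -9 3 -1 1; -1 -11 -25 -8 3 -1 1.5; -1 -12 -25 -6 3 -1 1'|grep -v gr
python3 -m creep '-1 -12 -25 -4 3 -1 1; -1 -13 -25 -3 3 -1 1.5; -1 -13 -25 -2 3 -1 1;-1 -14 -24 0 3 -1 1.5; -1 -15 -24 2 3 -0.5 1; -1 -15 -24 3 3.5 -1 1.5; -1 -16 -23 4 3 -1 1; -1 -16 -23 7 3 -1 1; -1 -16 -22 7 3 -1 1.5; -1 -16 -21 9 3 -1 1'|grep -v gr
python3 - <<'E'
from go import *
import sim
q=robot.observe()["q"];print(q.round(3),sim.clear(q))
go([.47,.192,.25],sim.MG,10)
E
```

```text
clock: 14.27
tcp_pos: [0.6558, 0.5026, 0.6124]
ee_rot: [0.198, 0.472, 0.757, 0.406]
contact_force: [0.3, -0.0, -0.4]
width: 1.001
clock: 15.1
tcp_pos: [0.5457, 0.3195, 0.4281]
ee_rot: [0.085, 0.615, 0.765, 0.172]
contact_force: [-0.4, -0.0, 0.4]
width: 0.997
[-0.407  0.05  -0.215  1.666  0.093  1.049 -0.434] 0.1374065165606204
-1 -12 -16 12 2 -0.5 1; -1 -12 -15 12 2 -1 0.5; -1 -12 -15 14 2.5 -0.5 1; -1 -13 -13 14 2 -0.5 1; -1 -12 -14 14 2 -0.5 1; -1 -13 -12 15 2 -1 0.5; -1 -12 -12 16 2.5 -0.5 1; -1 -12 -10 16 2 -0.5 1; -1 -13 -10 17 2 -1 1; -1 -12 -10 18 2 -0.5 0.5
```

Clearances are good. Next is the pre-grasp above the bar.

```bash
python3 -m creep '-1 -12 -16 12 2 -0.5 1; -1 -12 -15 12 2 -1 0.5; -1 -12 -15 14 2.5 -0.5 1; -1 -13 -13 14 2 -0.5 1; -1 -12 -14 14 2 -0.5 1; -1 -13 -12 15 2 -1 0.5; -1 -12 -12 16 2.5 -0.5 1; -1 -12 -10 16 2 -0.5 1; -1 -13 -10 17 2 -1 1; -1 -12 -10 18 2 -0.5 0.5'|grep -v gr
python3 - <<'E'
from go import *
import sim
s=robot.observe();q=s["q"];print(q.round(3),sim.clear(q),((sim.MG).inv()*rot(s["ee_rot"])).as_rotvec(degrees=True).round(2), s["tcp_pos"])
go([.470,.192,.119],sim.MG,10)
im=cams.snapshot("scene"); cv2.imwrite("pics/s1.png",cv2.resize(im[60:360,180:580],(800,600)))
E
```

```text
clock: 15.93
tcp_pos: [0.4712, 0.192, 0.2492]
ee_rot: [0.002, 0.683, 0.73, 0.002]
contact_force: [-0.8, -0.5, -0.5]
width: 0.995
[-0.317  0.174 -0.141  1.862  0.031  1.102 -0.403] 0.10940435921025086 [-0.34 -0.05 -0.1 ] [0.47123225 0.19204008 0.24916118]
-1 0 0 13 0 0 0; -1 0 0 13 0 0 0; -1 0 -1 13 0 0 0; -1 0 0 13 0 0 0; -1 0 0 13 0 0 0; -1 0 0 13 0 0 0; -1 0 0 13 0 0 0; -1 0 -1 13 0.5 0 0; -1 0 0 13 0 0 0; -1 0 0 13 0 0 0
```

View pics/s1.png

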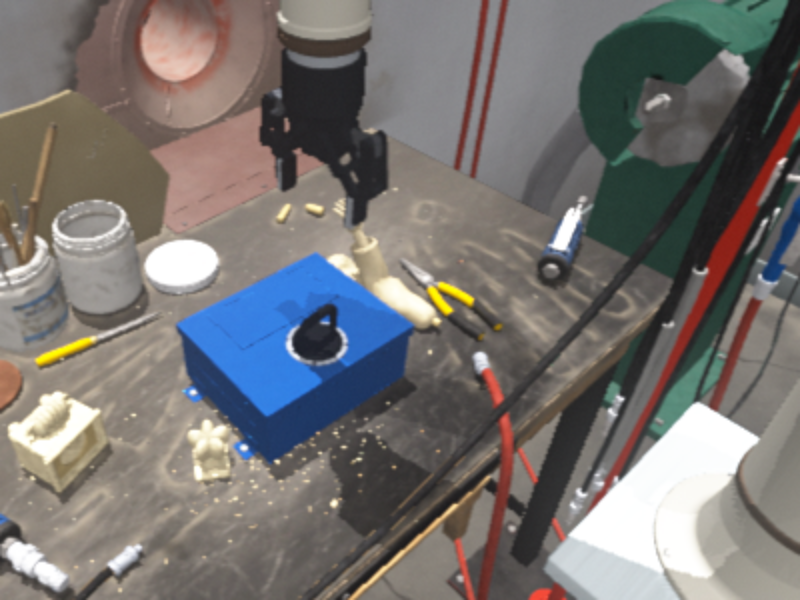

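Picture: the gripper hangs over the bow (bar near crop pixel (322, 318)), the fingers straddle it, and the neighbours are untouched. Descend.

```bash
python3 -m creep '-1 0 0 13 0 0 0; -1 0 0 13 0 0 0; -1 0 -1 13 0 0 0; -1 0 0 13 0 0 0; -1 0 0 13 0 0 0; -1 0 0 13 0 0 0; -1 0 0 13 0 0 0; -1 0 -1 13 0.5 0 0; -1 0 0 13 0 0 0; -1 0 0 13 0 0 0'
python3 -m creep '0 0 0 0 0 0 0;0.5 0 0 0 0 0 0;0.5 0 0 0 0 0 0;0.6 0 0 0 0 0 0;0.7 0 0 0 0 0 0;0.8 0 0 0 0 0 0;0.9 0 0 0 0 0 0;1 0 0 0 0 0 0;1 0 0 0 0 0 0;1 0 0 0 0 0 0' 30
```

```text
clock: 16.82
tcp_pos: [0.4708, 0.1931, 0.1198]
ee_rot: [-0.0, 0.683, 0.731, 0.0]
contact_force: [-0.5, 1.1, -0.2]
width: 1.005
grasp_force: 0.0
clock: 17.65
tcp_pos: [0.4708, 0.1931, 0.1209]
ee_rot: [0.0, 0.683, 0.731, 0.0]
contact_force: [0.7, -0.6, -0.3]
width: -0.001
grasp_force: 0.0
```

```bash
python3 - <<'E'
from h import *
a=cams.snapshot("scene"); b=cams.snapshot("top"); cv2.imwrite("pics/s2f.png",a);cv2.imwrite("pics/t2f.png",b)
o=np.zeros((600,800,3),np.uint8); o[:,:400]=cv2.resize(a[140:290,280:380],(400,600)); o[:,400:]=cv2.resize(b[165:315,253:353],(400,600)); cv2.imwrite("pics/p2.png",o)
E
```

```text
(no output)
```

View pics/p2.png

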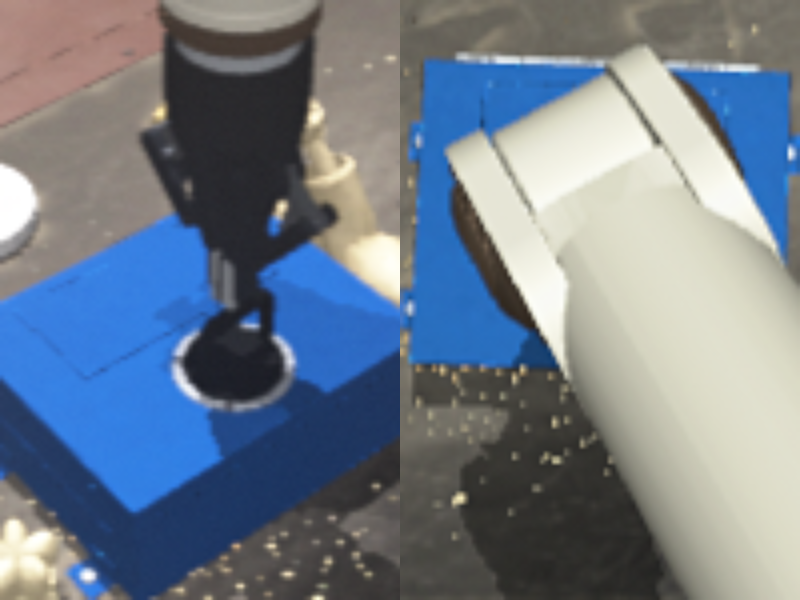

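```bash
python3 - <<'E'
from h import *
def pr(n,p):
    c=cams.calibration(n); v=rot(c["attitude"]).inv().apply(np.array(p)-c["position"]); u=c["K"]@v; return (u[:2]/u[2]).round(1)
for nm,p in(("tcp",(.4708,.1931,.121)),("bar",(.470,.192,.136)),("bar+y",(.4687,.212,.136)),("bar-y",(.4713,.172,.136)),("disc",(.47,.192,.099)),("ring",(.47,.192,.092)),("opt",(.47,.192,.142))):
    u=pr("scene",p); print(nm,u,"crop",((u-[280,140])*4).round(), pr("top",p))
a=cv2.imread("pics/scene0.png")[195:250,305:375]; b=cv2.imread("pics/s2f.png")[195:250,305:375]
cv2.imwrite("pics/z.png",np.hstack([cv2.resize(x,(400,314),interpolation=cv2.INTER_CUBIC) for x in(a,b)]))
E
```

```text
tcp [337.8 222.4] crop [231. 330.] [302.1 234.7]
bar [338.5 217.7] crop [234. 311.] [302.6 234.6]
bar+y [332.4 221.9] crop [210. 328.] [294.  235.2]
bar-y [344.5 213.5] crop [258. 294.] [311.2 234. ]
disc [338.2 229.1] crop [233. 356.] [302.6 235.8]
ring [338.2 231.2] crop [233. 365.] [302.6 236. ]
opt [338.6 215.7] crop [234. 303.] [302.6 234.4]
```

View pics/z.png

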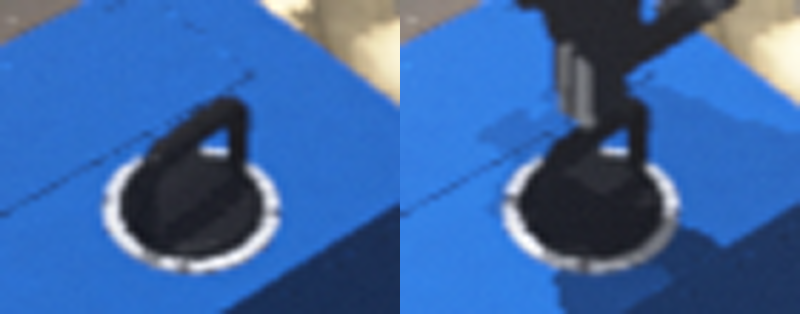

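```bash
python3 - <<'E'
from h import *
def pr(n,p):
    c=cams.calibration(n); v=rot(c["attitude"]).inv().apply(np.array(p)-c["position"]); u=c["K"]@v; return (u[:2]/u[2]).round(1)
for x in(.4287,.5137):
  for z in(.2492,.262,.275): print(x,z,pr("scene",(x,.192+(x-.4712)*.065,z)))
print("obs (322.5,155) (358.5,171)")
print(plane("scene",(336.2,216.4),.121),plane("scene",(336.2,216.4),.142))
print(robot.observe())
E
```

```text
0.4287 0.2492 [354.2 186.9]
0.4287 0.262 [354.5 181.9]
0.4287 0.275 [354.8 176.7]
0.5137 0.2492 [324.8 169.6]
0.5137 0.262 [324.8 164.7]
0.5137 0.275 [324.7 159.7]
obs (322.5,155) (358.5,171)
[0.48842536 0.18217655 0.121     ] [0.47192933 0.19752208 0.142     ]
{'clock': 17.75, 'q': array([-0.3265495 ,  0.33189523, -0.13651676,  1.98678479,  0.06007692,
        0.82614303, -0.42853996]), 'dq': array([-0.00069275,  0.00075375, -0.00013196, -0.00073189, -0.00112703,
       -0.00238175,  0.00160658]), 'joint_efforts': array([-4.97618803e-04, -4.41512525e+01, -9.17568170e-01, -2.33320892e+01,
        9.75889445e-03, -1.23491114e-03,  1.37384263e-04]), 'tcp_pos': array([0.47075118, 0.19317455, 0.12081395]), 'ee_rot': array([4.64710117e-06, 6.82705357e-01, 7.30693721e-01, 2.86021176e-04]), 'contact_force': array([ 0.45836814, -0.17466453,  0.14348194]), 'torque': array([0.04311626, 0.00844758, 0.00558942]), 'grasp_force': 0.0, 'width': 0.001704847619421018}
```

Picture: the shut fingertips end at the bar's top edge (pixel (336, 216)), so they really are about 20 mm higher than the reported TCP. The open tips in the previous picture show the same bias. So I'll open, go 20 mm lower and close again.

```bash
python3 -m creep '-1 0 0 -3 0 0 0;-1 0 0 -3 0 0 0;-1 0 0 0 0 0 0;-1 0 0 0 0 0 0;-1 0 0 0 0 0 0;-1 0 0 0 0 0 0;-1 0 0 5 0 0 0;-1 0 0 7 0 0 0;-1 0 0 7 0 0 0;-1 0 0 7 0 0 0'
python3 -m creep '0 0 0 0 0 0 0;0.3 0 0 0 0 0 0;0.5 0 0 0 0 0 0;0.6 0 0 0 0 0 0;0.7 0 0 0 0 0 0;0.8 0 0 0 0 0 0;0.9 0 0 0 0 0 0;1 0 0 0 0 0 0;1 0 0 0 0 0 0;1 0 0 0 0 0 0' 30
```

```text
clock: 18.58
tcp_pos: [0.4704, 0.193, 0.0997]
ee_rot: [-0.0, 0.683, 0.731, -0.0]
contact_force: [0.3, -0.2, -0.1]
width: 1.0
grasp_force: 0.0
clock: 19.42
tcp_pos: [0.4692, 0.1932, 0.1012]
ee_rot: [-0.001, 0.683, 0.731, -0.001]
contact_force: [-5.1, -1.2, 6.7]
width: 0.123
grasp_force: 29.5
```

```bash
python3 -m creep '1 0 0 0 0 0 0;1 0 0 -1 0 0 0;1 0 0 -2 0 0 0;1 0 0 -2 0 0 0;1 0 0 -2 0 0 0;1 0 0 -2 0 0 0;1 0 0 -2 0 0 0;1 0 0 -1 0 0 0;1 0 0 0 0 0 0;1 0 0 0 0 0 0' 70
```

```text
clock: 20.25
tcp_pos: [0.4698, 0.1928, 0.1066]
ee_rot: [-0.001, 0.683, 0.731, -0.001]
contact_force: [16.5, 7.8, -59.0]
width: 0.108
grasp_force: 68.2
```

Held hard: the tool rose about 5 mm, then took 59 N, so the lid is caught. Ease down, then turn anticlockwise.

```bash
python3 -m creep '1 0 0 3 0 0 0;1 0 0 3 0 0 0;1 0 0 3 0 0 0;1 0 0 2 0 0 0;1 0 0 0 0 0 0;1 0 0 0 0 0 -3;1 0 0 0 0 0 -5;1 0 0 0 0 0 -5;1 0 0 0 0 0 -5;1 0 0 0 0 0 -5' 70
python3 - <<'E'
from sim import *
q=robot.observe()["q"];print(q.round(3),clear(q)); q2=sim(q,[[0,0,0,0,0,-5]]*12); print(q2.round(3),clear(q2))
E
```

```text
clock: 21.08
tcp_pos: [0.4692, 0.193, 0.1019]
ee_rot: [-0.001, 0.521, 0.853, -0.001]
contact_force: [-5.3, 1.1, -4.1]
width: 0.101
grasp_force: 74.2
[-0.259  0.365 -0.219  1.999  0.108  0.791 -0.067] 0.09058285073861486
[-0.07   0.389 -0.451  1.999  0.231  0.804  0.868] 0.05832459171061005
```

```bash
cat > lift.py <<'E'
from sim import *
def bar(th,r=.1485,ph0=np.radians(157.8)):
    return np.array([r*np.cos(ph0-th),r*np.sin(ph0-th)])   # along case x, z from hinge
def lift_rows(n,th0,th1,tilt,yawcase,M0):
    # world rows: bar displacement and tool tilt fraction about case y (+th opening = rotation about +y)
    c=np.array([np.cos(yawcase),np.sin(yawcase),0]); yv=np.array([-c[1],c[0],0]); out=[];M=M0
    ths=np.linspace(th0,th1,n+1); 
    off=lambda M:M.apply([0,0,.034])
    for a,b in zip(ths[:-1],ths[1:]):
        d=bar(b)-bar(a); M2=R.from_rotvec(yv*tilt*(b-a))*M
        dp=c*d[0]+np.array([0,0,d[1]])+off(M2)-off(M)
        out.append(np.r_[M.inv().apply(dp)*1000,(M.inv()*M2).as_rotvec(degrees=True)]); M=M2
    return out
E
cat > t.py <<'E'
from lift import *
import itertools
q0=np.array([-.259,.365,-.219,1.999,.108,.791,-.067])
def run(q,rs,nm):
    cs=[]
    for i in range(0,len(rs),2): q=sim(q,rs[i:i+2],sub=1); cs.append(clear(q))
    print(nm,q.round(2),round(min(cs),3),round(cs[-1],3)); return q
for flip in(0,1):
  for tilt in (0,.3,.5):
    q=q0
    if flip:
        q=run(q,[[0,0,-15,0,0,0]]*4,"up"); q=run(q,[[0,0,0,0,0,6.92]]*26,"flip"); q=run(q,[[0,0,15,0,0,0]]*4,"down")
    q=run(q,[[0,0,0,0,0,-5]]*12,"turn")
    q=run(q,lift_rows(30,0,1.05,tilt,-.04,pose(q)[1]),f"lift tilt{tilt}")
E
NOCELL=1 python3 t.py
```

```text
turn [-0.07  0.39 -0.45  2.    0.23  0.8   0.87] 0.058 0.058
lift tilt0 [-0.03  0.45 -0.45  1.66  0.21  1.08  0.99] 0.05 0.05
turn [-0.07  0.39 -0.45  2.    0.23  0.8   0.87] 0.058 0.058
lift tilt0.3 [-0.02  0.65 -0.46  1.39  0.14  1.45  1.06] 0.046 0.048
turn [-0.07  0.39 -0.45  2.    0.23  0.8   0.87] 0.058 0.058
lift tilt0.5 [-0.03  0.8  -0.45  1.2   0.1   1.68  1.07] 0.045 0.051
up [-0.24  0.28 -0.23  1.95  0.08  0.92 -0.04] 0.089 0.091
flip [-0.69  0.28  0.3   1.95 -0.1   0.93 -3.01] 0.096 0.151
down [-0.67  0.37  0.28  2.   -0.14  0.79 -2.98] 0.149 0.149
turn [-0.49  0.36  0.05  2.   -0.03  0.79 -2.03] 0.125 0.125
lift tilt0 [-0.41  0.42  0.07  1.66 -0.03  1.07 -1.95] 0.114 0.114
up [-0.24  0.28 -0.23  1.95  0.08  0.92 -0.04] 0.089 0.091
flip [-0.69  0.28  0.3   1.95 -0.1   0.93 -3.01] 0.096 0.151
down [-0.67  0.37  0.28  2.   -0.14  0.79 -2.98] 0.149 0.149
turn [-0.49  0.36  0.05  2.   -0.03  0.79 -2.03] 0.125 0.125
lift tilt0.3 [-0.33  0.62  0.04  1.39 -0.12  1.45 -1.87] 0.102 0.102
up [-0.24  0.28 -0.23  1.95  0.08  0.92 -0.04] 0.089 0.091
flip [-0.69  0.28  0.3   1.95 -0.1   0.93 -3.01] 0.096 0.151
down [-0.67  0.37  0.28  2.   -0.14  0.79 -2.98] 0.149 0.149
turn [-0.49  0.36  0.05  2.   -0.03  0.79 -2.03] 0.125 0.125
lift tilt0.5 [-0.29  0.76  0.03  1.2  -0.16  1.69 -1.86] 0.096 0.096
```

```bash
python3 -m creep '1 0 0 0 0 0 -5;1 0 0 0 0 0 -5;1 0 0 0 0 0 -5;1 0 0 0 0 0 -5;1 0 0 0 0 0 -5;1 0 0 0 0 0 -5;1 0 0 0 0 0 -5;1 0 0 0 0 0 0;1 0 0 0 0 0 0;1 0 0 0 0 0 0' 70
cat > t2.py <<'E'
from lift import *
from t0 import run
E
python3 - <<'E'
from lift import *
q0=robot.observe()["q"]; print(q0.round(3),clear(q0))
def run(q,rs,nm):
    cs=[];qm=[]
    for i in range(0,len(rs),2): q=sim(q,rs[i:i+2],sub=1); cs.append(clear(q)); qm.append(q[6])
    print(nm,q.round(2),round(min(cs),3),round(cs[-1],3),round(min(qm),2)); return q
q=run(q0,[[0,0,-15,0,0,0]]*4,"up"); q=run(q,[[0,0,0,0,0,6.92]]*26,"flip"); q=run(q,[[0,0,15,0,0,0]]*4,"down")
E
```

```text
clock: 21.92
tcp_pos: [0.4691, 0.1929, 0.1019]
ee_rot: [-0.001, 0.243, 0.97, -0.0]
contact_force: [-6.1, 1.8, -3.7]
width: 0.103
grasp_force: 74.4
[-0.152  0.377 -0.346  1.995  0.175  0.799  0.481] 0.07273833949558317
up [-0.13  0.29 -0.37  1.95  0.13  0.93  0.52] 0.071 0.073 0.5
flip [-0.58  0.28  0.17  1.95 -0.06  0.92 -2.44] 0.079 0.137 -2.44
down [-0.57  0.36  0.16  2.   -0.08  0.79 -2.43] 0.136 0.136 -2.44
```

```bash
python3 -m creep '-1 0 0 0 0 0 0;-1 0 0 0 0 0 0;-1 0 0 0 0 0 0;-1 0 0 0 0 0 0;-1 0 0 0 0 0 0;-1 0 0 0 0 0 0;-1 0 0 -15 0 0 0;-1 0 0 -15 0 0 0;-1 0 0 -15 0 0 0;-1 0 0 -15 0 0 0' 
python3 -m creep '-1 0 0 0 0 0 7;-1 0 0 0 0 0 7;-1 0 0 0 0 0 7;-1 0 0 0 0 0 7;-1 0 0 0 0 0 7;-1 0 0 0 0 0 7;-1 0 0 0 0 0 7;-1 0 0 0 0 0 7;-1 0 0 0 0 0 7;-1 0 0 0 0 0 7' 
python3 -m creep '-1 0 0 0 0 0 7;-1 0 0 0 0 0 7;-1 0 0 0 0 0 7;-1 0 0 0 0 0 7;-1 0 0 0 0 0 7;-1 0 0 0 0 0 7;-1 0 0 0 0 0 7;-1 0 0 0 0 0 7;-1 0 0 0 0 0 7;-1 0 0 0 0 0 7' |grep -v gr
python3 -m creep '-1 0 0 0 0 0 7;-1 0 0 0 0 0 7;-1 0 0 0 0 0 7;-1 0 0 0 0 0 7;-1 0 0 0 0 0 7;-1 0 0 0 0 0 5;-1 0 0 0 0 0 0;-1 0 0 0 0 0 0;-1 0 0 0 0 0 0;-1 0 0 0 0 0 0' 
python3 - <<'E'
from go import *
import sim
s=robot.observe();q=s["q"];print(q.round(3),sim.clear(q)); m=rot(s["ee_rot"]).as_matrix(); print(m.round(3), np.degrees(np.arctan2(m[1,1],m[0,1])))
t=np.radians(61.7-180); 
ty=np.array([np.cos(t),np.sin(t),0]); z=np.array([0,0,-1.]); go([.4695,.193,.103],R.from_matrix(np.c_[np.cross(ty,z),ty,z]),5)
cv2.imwrite("pics/s3.png",cams.snapshot("scene"))
E
```

```text
clock: 22.75
tcp_pos: [0.4708, 0.1931, 0.1625]
ee_rot: [0.0, 0.243, 0.97, 0.0]
contact_force: [0.2, -0.0, -0.9]
width: 1.001
grasp_force: 0.0
clock: 23.58
tcp_pos: [0.4709, 0.1932, 0.1619]
ee_rot: [0.0, 0.757, 0.653, 0.0]
contact_force: [-0.8, 0.4, 1.0]
width: 1.003
grasp_force: 0.0
clock: 24.42
tcp_pos: [0.4708, 0.1932, 0.1619]
ee_rot: [-0.0, 0.995, 0.101, 0.0]
contact_force: [0.1, -0.8, 0.1]
width: 0.999
clock: 25.25
tcp_pos: [0.4708, 0.1932, 0.1618]
ee_rot: [-0.0, 0.97, -0.242, 0.0]
contact_force: [0.2, 0.3, 0.7]
width: 1.006
grasp_force: 0.0
[-0.567  0.271  0.145  1.961 -0.049  0.912 -2.456] 0.13563172409593094
[[ 0.883 -0.469  0.   ]
 [-0.469 -0.883  0.   ]
 [ 0.    -0.001 -1.   ]] -118.00048298741974
-1 0 0 12 0 0 0; -1 0 0 12 0 0 0; -1 -1 0 11 0 0 0; -1 0 1 12 0 0 0; -1 0 0 12 0 0 0.5; -1 0 0 0 0 0 0; -1 0 0 0 0 0 0; -1 0 0 0 0 0 0; -1 0 0 0 0 0 0; -1 0 0 0 0 0 0
```

```bash
python3 -m creep '-1 0 0 12 0 0 0; -1 0 0 12 0 0 0; -1 -1 0 11 0 0 0; -1 0 1 12 0 0 0; -1 0 0 12 0 0 0; 0 0 0 0 0 0 0; 0.5 0 0 0 0 0 0; 0.7 0 0 0 0 0 0; 0.9 0 0 0 0 0 0; 1 0 0 0 0 0 0' 30
python3 -m creep '1 0 0 0 0 0 0;1 0 0 0 0 0 0;1 0 0 0 0 0 -4;1 0 0 0 0 0 -4;1 0 0 0 0 0 -4;1 0 0 0 0 0 -4;1 0 0 0 0 0 -4;1 0 0 0 0 0 -4;1 0 0 0 0 0 -2;1 0 0 0 0 0 0' 70
python3 - <<'E'
from h import *
s=robot.observe(); m=rot(s["ee_rot"]).as_matrix(); print(np.degrees(np.arctan2(m[1,1],m[0,1])),s["torque"])
E
```

```text
clock: 26.13
tcp_pos: [0.47, 0.193, 0.1035]
ee_rot: [-0.001, 0.97, -0.243, 0.001]
contact_force: [0.1, -0.4, 0.6]
width: 0.299
grasp_force: 0.0
clock: 26.97
tcp_pos: [0.4698, 0.1929, 0.1036]
ee_rot: [-0.001, 1.0, -0.018, 0.001]
contact_force: [-2.3, -0.7, 7.0]
width: 0.104
grasp_force: 68.6
-92.0561047191114 [-0.14032936  0.38673258 -0.02638045]
```

```bash
cat > lr.py <<'E'
from lift import *
def show(n,a,b,tilt):
    s=robot.observe(); rs=lift_rows(n,a,b,tilt,-.04,rot(s["ee_rot"])); B=rot(s["ee_rot"]);
    acc=np.zeros(3);ra=np.zeros(3);out=[]
    for r in rs:
        acc+=r[:3];ra+=r[3:]; d=acc.round()+0.; w=(ra*2).round()/2+0.; acc-=d; ra-=w; out.append("1 "+" ".join(f"{v:g}" for v in np.r_[d,w]))
    for k in range(0,len(out),10): print("; ".join(out[k:k+10]))
    q=sim(s["q"],rs); print(q.round(2),clear(q),pose(q)[0]-pose(s["q"])[0])
E
python3 -c "
from lr import *
show(12,0,.36,.4)"
```

```text
1 1 0 -4 0 -0.5 0; 1 2 0 -4 0 -1 0; 1 1 0 -4 0 -0.5 0; 1 2 0 -4 0 -1 0; 1 1 0 -4 0 -0.5 0; 1 2 0 -4 0 -0.5 0; 1 2 0 -4 0 -1 0; 1 2 0 -4 0 -0.5 0; 1 2 0 -4 0 -0.5 0; 1 2 0 -3 0 -1 0
1 2 0 -4 0 -0.5 0; 1 2 0 -4 0 -1 0
[-0.4   0.41  0.03  1.8  -0.08  1.06 -1.94] 0.11311951671200522 [ 0.02378719 -0.00151488  0.04511274]
```

```bash
python3 -m creep '1 1 0 -4 0 -0.5 0; 1 2 0 -4 0 -1 0; 1 1 0 -4 0 -0.5 0; 1 2 0 -4 0 -1 0; 1 1 0 -4 0 -0.5 0; 1 2 0 -4 0 -0.5 0; 1 2 0 -4 0 -1 0; 1 2 0 -4 0 -0.5 0; 1 2 0 -4 0 -0.5 0; 1 2 0 -3 0 -1 0' 70
python3 -c "
from lr import *
show(25,.3,1.06,.4); s=robot.observe();print(s['torque']); cv2.imwrite('pics/s4.png',cams.snapshot('scene')[60:320,180:500])"
```

```text
clock: 27.8
tcp_pos: [0.4909, 0.192, 0.1413]
ee_rot: [-0.002, 0.998, -0.019, -0.059]
contact_force: [4.3, 3.5, -10.9]
width: 0.106
grasp_force: 69.1
1 2 0 -4 0 -0.5 0; 1 2 0 -3 0 -1 0; 1 2 0 -4 0 -0.5 0; 1 3 0 -4 0 -1 0; 1 2 0 -3 0 -0.5 0; 1 2 0 -4 0 -0.5 0; 1 3 0 -3 0 -1 0; 1 2 0 -4 0 -0.5 0; 1 3 0 -3 0 -1 0; 1 3 0 -3 0 -0.5 0
1 2 0 -4 0 -0.5 0; 1 3 0 -3 0 -1 0; 1 3 0 -3 0 -0.5 0; 1 3 0 -3 0 -1 0; 1 3 0 -3 0 -0.5 0; 1 3 0 -3 0 -0.5 0; 1 3 0 -3 0 -1 0; 1 3 0 -3 0 -0.5 0; 1 3 0 -3 0 -0.5 0; 1 3 0 -2 0 -1 0
1 4 0 -3 0 -0.5 0; 1 3 0 -2 0 -1 0; 1 3 0 -3 0 -0.5 0; 1 4 0 -2 0 -0.5 0; 1 3 0 -3 0 -1 0
[-0.29  0.69  0.03  1.29 -0.14  1.56 -1.85] 0.096410743065093 [ 0.08657051 -0.00551321  0.05561664]
[ 0.39718657 -1.16631743 -0.55284607]
```

View pics/s4.png

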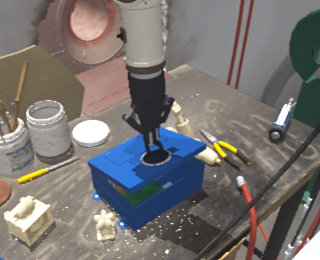

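Picture: the lid is clearly lifted (interior visible under its front edge, near (140, 190)), with the handle gripped. Continue.

```bash
python3 -m creep '1 2 0 -4 0 -0.5 0; 1 2 0 -3 0 -1 0; 1 2 0 -4 0 -0.5 0; 1 3 0 -4 0 -1 0; 1 2 0 -3 0 -0.5 0; 1 2 0 -4 0 -0.5 0; 1 3 0 -3 0 -1 0; 1 2 0 -4 0 -0.5 0; 1 3 0 -3 0 -1 0; 1 3 0 -3 0 -0.5 0' 70
python3 -m creep '1 2 0 -4 0 -0.5 0; 1 3 0 -3 0 -1 0; 1 3 0 -3 0 -0.5 0; 1 3 0 -3 0 -1 0; 1 3 0 -3 0 -0.5 0; 1 3 0 -3 0 -0.5 0; 1 3 0 -3 0 -1 0; 1 3 0 -3 0 -0.5 0; 1 3 0 -3 0 -0.5 0; 1 3 0 -2 0 -1 0'
python3 -m creep '1 4 0 -3 0 -0.5 0; 1 3 0 -2 0 -1 0; 1 3 0 -3 0 -0.5 0; 1 4 0 -2 0 -0.5 0; 1 3 0 -3 0 -1 0;1 0 0 0 0 0 0;1 0 0 0 0 0 0;1 0 0 0 0 0 0;1 0 0 0 0 0 0;1 0 0 0 0 0 0'
python3 - <<'E'
from lift import *
s=robot.observe();p=s["tcp_pos"];M=rot(s["ee_rot"])
b=p-M.apply([0,0,.033]); h=np.array([.469,.193])+.1375*np.array([.9992,-.04])
r=np.array([(b[:2]-h)@[.9992,-.04],b[2]-.08]); print(b,r,np.linalg.norm(r),"theta",np.radians(157.8)-np.arctan2(r[1],r[0]),s["torque"],s["q"].round(2))
cv2.imwrite('pics/s5.png',cv2.resize(cams.snapshot('scene')[60:320,180:500],None,fx=2,fy=2))
E
```

```text
clock: 28.68
tcp_pos: [0.5213, 0.1906, 0.1688]
ee_rot: [-0.002, 0.993, -0.019, -0.119]
contact_force: [13.5, -0.5, -30.3]
width: 0.103
grasp_force: 67.9
clock: 29.52
tcp_pos: [0.556, 0.1894, 0.1858]
ee_rot: [-0.003, 0.983, -0.019, -0.181]
contact_force: [4.8, 3.6, -31.5]
width: 0.096
grasp_force: 68.3
clock: 30.35
tcp_pos: [0.5751, 0.1886, 0.1908]
ee_rot: [-0.003, 0.977, -0.019, -0.212]
contact_force: [1.9, 3.7, -30.4]
width: 0.086
grasp_force: 68.8
[0.58882345 0.18809868 0.22084876] [-0.01757644  0.14084876] 0.14194119719206935 theta 1.0591855267963717 [ 0.60808184 -3.67686873 -0.66302167] [-0.31  0.7   0.04  1.29 -0.15  1.56 -1.84]
```

View pics/s5.png

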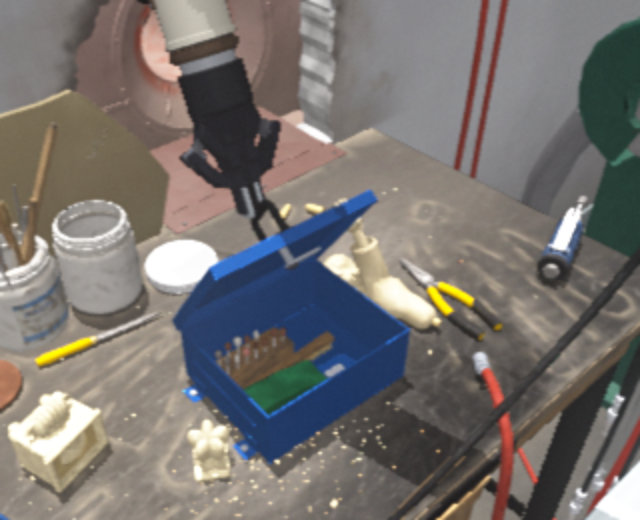

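```bash
python3 -m creep '1 1 0 2 0 0 0;1 1 0 2 0 0 0;1 1 0 2 0 0 0;1 1 0 1 0 0 0;1 0 0 1 0 0 0;1 0 0 0 0 0 0;1 0 0 0 0 0 0;1 0 0 0 0 0 0;1 0 0 0 0 0 0;1 0 0 0 0 0 0' 80
python3 - <<'E'
from h import *
def pr(n,p):
    c=cams.calibration(n); v=rot(c["attitude"]).inv().apply(np.array(p)-c["position"]); u=c["K"]@v; return (u[:2]/u[2]).round(1)
c=np.array([.9992,-.04,0]);y=np.array([.04,.9992,0]); h=np.array([.469,.193,0])+.1375*c+[0,0,.08]
for th in(.85,.95,1.05,1.15):
    P=h+.187*(-np.cos(th)*c+np.sin(th)*np.array([0,0,1]))+.012*(np.sin(th)*c+np.cos(th)*np.array([0,0,1]))
    print(th,pr("scene",P-.112*y),pr("scene",P+.112*y))
im=cams.snapshot("scene");cv2.imwrite("pics/s6.png",im)
m=cv2.inRange(cv2.cvtColor(im,cv2.COLOR_BGR2HSV),(105,150,40),(125,255,255));m[:,:262]=0;m[:,390:]=0
m=cv2.morphologyEx(m,cv2.MORPH_OPEN,np.ones((3,3)));k=max(cv2.findContours(m,0,2)[0],key=cv2.contourArea)[:,0]
print("topmost",k[k[:,1].argmin()],cv2.approxPolyDP(k,3,True).tolist())
E
```

```text
clock: 31.23
tcp_pos: [0.5755, 0.1888, 0.1894]
ee_rot: [-0.004, 0.977, -0.018, -0.212]
contact_force: [-5.2, -0.3, 6.3]
width: 0.076
grasp_force: 81.6
0.85 [369.8 162.7] [289.7 202.6]
0.95 [365.5 155.9] [285.  194.8]
1.05 [360.9 149.6] [280.2 187.4]
1.15 [356.1 143.9] [275.3 180.5]
topmost [334 189] [[[337, 189]], [[325, 196]], [[314, 195]], [[276, 216]], [[276, 220]], [[287, 219]], [[287, 224]], [[278, 230]], [[284, 240]], [[292, 230]], [[308, 223]], [[321, 222]], [[328, 232]], [[342, 224]], [[348, 228]], [[338, 243]], [[349, 240]], [[353, 244]], [[314, 268]], [[286, 243]], [[284, 256]], [[290, 256]], [[288, 261]], [[302, 276]], [[302, 288]], [[309, 284]], [[314, 289]], [[380, 247]], [[383, 224]]]
```

```bash
python3 - <<'E'
import cv2,numpy as np
a=cv2.imread("pics/s6.png"); cv2.imwrite("pics/s6c.png",cv2.resize(a[130:250,265:385],(600,600),interpolation=cv2.INTER_CUBIC))
E
```

```text
(no output)
```

View pics/s6c.png

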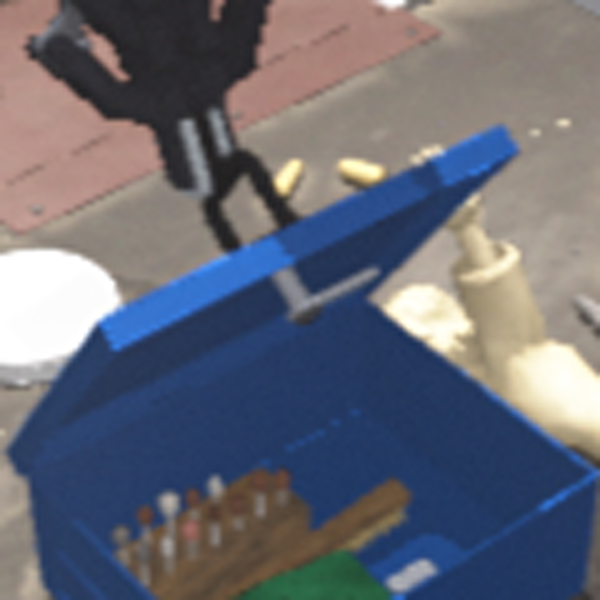

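```bash
python3 -m creep '1 0 0 0 0 0 0;1 0 0 0 0 0 0;1 1 0 1 0 0 0;1 1 0 2 0 0 0;1 1 0 1 0 0 0;1 1 0 2 0 0 0;1 1 0 1 0 0 0;1 1 0 1 0 0 0;1 0 0 0 0 0 0;1 0 0 0 0 0 0' 20
python3 - <<'E'
from h import *
im=cams.snapshot("scene"); cv2.imwrite("pics/s7.png",im)
g=cv2.cvtColor(im,cv2.COLOR_BGR2HSV); m=cv2.inRange(g,(100,150,150),(125,255,255)); m[:,:280]=0; m[190:]=0; m[:,385:]=0
ys,xs=np.nonzero(m); i=xs.argmax(); print("corner",xs[i],ys[i],"top",xs[ys.argmin()],ys.min())
o=cv2.imread("pics/s6.png"); g=cv2.cvtColor(o,cv2.COLOR_BGR2HSV); m=cv2.inRange(g,(100,150,150),(125,255,255)); m[:,:280]=0; m[190:]=0; m[:,385:]=0
ys,xs=np.nonzero(m); i=xs.argmax(); print("before",xs[i],ys[i],"top",xs[ys.argmin()],ys.min())
E
```

```text
clock: 32.12
tcp_pos: [0.5772, 0.1889, 0.1882]
ee_rot: [-0.005, 0.977, -0.017, -0.212]
contact_force: [-11.3, -3.7, 42.4]
width: 0.08
grasp_force: 84.5
corner 367 159 top 363 155
before 367 159 top 363 156
```

```bash
python3 -m creep '0.82 0 0 0 0 0 0;0.8 0 0 0 0 0 0;1 0 0 0 0 0 0;1 0 0 0 0 0 0;1 0 0 0 0 0 0;1 0 0 0 0 0 0;1 0 0 0 0 0 0;1 0 0 0 0 0 0;1 0 0 0 0 0 0;1 0 0 0 0 0 0' 50
python3 - <<'E'
from h import *
im=cams.snapshot("scene"); cv2.imwrite("pics/s8.png",im)
g=cv2.cvtColor(im,cv2.COLOR_BGR2HSV); m=cv2.inRange(g,(100,150,150),(125,255,255)); m[:,:280]=0; m[190:]=0; m[:,385:]=0
ys,xs=np.nonzero(m); i=xs.argmax(); print("corner",xs[i],ys[i],"top",xs[ys.argmin()],ys.min())
E
```

```text
clock: 33.0
tcp_pos: [0.5775, 0.1888, 0.1776]
ee_rot: [-0.004, 0.977, -0.018, -0.212]
contact_force: [0.9, 0.1, 0.6]
width: 0.002
grasp_force: 0.0
corner 341 189 top 336 187
```

The fingers slipped off the bar and the lid dropped; the pinch was too near the tips. Check the lid, then regrasp deeper, with TCP z at 0.086.

```bash
python3 - <<'E'
from go import *
import sim
a=cv2.imread("pics/scene0.png");b=cv2.imread("pics/s8.png"); 
def m(i): return cv2.inRange(cv2.cvtColor(i,cv2.COLOR_BGR2HSV),(105,150,60),(125,255,255))[175:290,262:390]>0
x,y=m(a),m(b); print(x.sum(),y.sum(),(x&y).sum())
w=np.zeros((600,800,3),np.uint8); w[:,:640]=cv2.resize(b[60:360,180:500],(640,600)); cv2.imwrite("pics/last.png",w)
t=np.radians(-92.0); ty=np.array([np.cos(t),np.sin(t),0]); z=np.array([0,0,-1.]); M=R.from_matrix(np.c_[np.cross(ty,z),ty,z])
s=go([.53,.191,.215],M,5,pad=1);s=go([.4705,.1932,.165],M,5,s=s,pad=1)
s=go([.4705,.1932,.087],M,6,s=s,pad=1)
E
```

```text
6610 6504 6446
-1 -12 0 -3 0 5 0; -1 -11 0 -4 0 5 0; -1 -11 0 -5 0 4.5 0; -1 -11 0 -5 0 5 0; -1 -10 -1 -7 0 5 0
-1 -12 0 10 0 0 0; -1 -12 0 10 0 0 0; -1 -12 0 10 0 0 0; -1 -12 0 10 0 0 0; -1 -12 0 10 0 0 0
-1 0 0 13 0 0 0; -1 0 0 13 0 0 0; -1 0 0 13 0 0 0; -1 0 0 13 0 0 0; -1 0 0 13 0 0 0; -1 0 1 13 0 0 0
```

```bash
python3 -m creep '-1 -12 0 -3 0 5 0; -1 -11 0 -4 0 5 0; -1 -11 0 -5 0 4.5 0; -1 -11 0 -5 0 5 0; -1 -10 -1 -7 0 5 0;-1 -12 0 10 0 0 0; -1 -12 0 10 0 0 0; -1 -12 0 10 0 0 0; -1 -12 0 10 0 0 0; -1 -12 0 10 0 0 0'
python3 -c "
from go import *
import sim
s=robot.observe(); m=rot(s['ee_rot']).as_matrix(); print(m.round(3).tolist(),s['q'].round(2),sim.clear(s['q']))
t=np.radians(-92.0); ty=np.array([np.cos(t),np.sin(t),0]); z=np.array([0,0,-1.]); M=R.from_matrix(np.c_[np.cross(ty,z),ty,z])
go([.4705,.1932,.087],M,6,pad=1)"
```

```text
clock: 33.88
tcp_pos: [0.4697, 0.1939, 0.1653]
ee_rot: [-0.0, 1.0, -0.018, 0.001]
contact_force: [-0.1, -0.2, -0.9]
width: 0.998
grasp_force: 0.0
[[0.999, -0.037, 0.001], [-0.037, -0.999, 0.001], [0.001, -0.001, -1.0]] [-0.48  0.26  0.04  1.96 -0.01  0.92 -2.04] 0.12410377358575955
-1 0 0 13 0 0 0; -1 0 0 13 0 0 0; -1 0 0 13 0 0 0; -1 0 0 13 0 0 0; -1 1 1 13 0 0 0; -1 0 0 13 0 0 0
```

```bash
python3 -m creep '-1 0 0 13 0 0 0; -1 0 0 13 0 0 0; -1 0 0 13 0 0 0; -1 0 0 13 0 0 0; -1 1 1 13 0 0 0; -1 0 0 13 0 0 0;-1 0 0 0 0 0 0;0 0 0 0 0 0 0;0.4 0 0 0 0 0 0;0.6 0 0 0 0 0 0' 50
python3 -m creep '0.7 0 0 0 0 0 0;0.8 0 0 0 0 0 0;0.9 0 0 0 0 0 0;1 0 0 0 0 0 0;1 0 0 0 0 0 0;1 0 0 0 0 0 0;1 0 0 0 0 0 0;1 0 0 0 0 0 0;1 0 0 0 0 0 0;1 0 0 0 0 0 0' 80
```

```text
clock: 34.72
tcp_pos: [0.472, 0.1931, 0.0883]
ee_rot: [-0.001, 1.0, -0.018, 0.001]
contact_force: [-0.3, -1.3, 0.1]
width: 0.605
grasp_force: 0.0
clock: 35.55
tcp_pos: [0.4716, 0.1928, 0.0879]
ee_rot: [-0.0, 1.0, -0.018, 0.001]
contact_force: [-1.4, -0.5, 5.9]
width: 0.112
grasp_force: 77.9
```

```bash
sed -i 's/\.034\]/.048]/' lift.py; python3 -c "
from lr import *
show(10,0,.35,.5)"
```

```text
1 1 0 -5 0 -1 0; 1 2 0 -5 0 -1 0; 1 1 0 -4 0 -1 0; 1 1 0 -5 0 -1 0; 1 2 0 -5 0 -1 0; 1 2 0 -4 0 -1 0; 1 1 0 -5 0 -1 0; 1 2 0 -4 0 -1 0; 1 2 0 -5 0 -1 0; 1 2 0 -4 0 -1 0
[-0.39  0.44  0.02  1.8  -0.09  1.06 -1.93] 0.11075788423082739 [ 0.01937253 -0.00123373  0.04438348]
```

```bash
python3 -m creep '1 1 0 -5 0 -1 0; 1 2 0 -5 0 -1 0; 1 1 0 -4 0 -1 0; 1 1 0 -5 0 -1 0; 1 2 0 -5 0 -1 0; 1 2 0 -4 0 -1 0; 1 1 0 -5 0 -1 0; 1 2 0 -4 0 -1 0; 1 2 0 -5 0 -1 0; 1 2 0 -4 0 -1 0' 80
python3 -c "
from lr import *
show(10,.35,.7,.5)"
```

```text
clock: 36.38
tcp_pos: [0.4873, 0.192, 0.1295]
ee_rot: [-0.001, 0.996, -0.018, -0.091]
contact_force: [-4.7, 1.9, -7.0]
width: 0.115
grasp_force: 77.8
1 2 0 -4 0 -1 0; 1 2 0 -5 0 -1 0; 1 2 0 -4 0 -1 0; 1 2 0 -4 0 -1 0; 1 3 0 -4 0 -1 0; 1 2 0 -4 0 -1 0; 1 2 0 -5 0 -1 0; 1 3 0 -4 0 -1 0; 1 2 0 -3 0 -1 0; 1 3 0 -4 0 -1 0
[-0.33  0.58  0.02  1.54 -0.13  1.36 -1.87] 0.10188003728339183 [ 0.03289735 -0.00209505  0.03372394]
```

```bash
python3 -m creep '1 2 0 -4 0 -1 0; 1 2 0 -4 0 -1 0; 1 3 0 -4 0 -1 0; 1 2 0 -4 0 -1 0; 1 3 0 -4 0 -1 0; 1 2 0 -4 0 -1 0; 1 3 0 -4 0 -1 0; 1 3 0 -4 0 -1 0; 1 2 0 -3 0 -1 0; 1 3 0 -4 0 -1 0' 80
python3 -c "
from lr import *
show(10,.7,1.06,.5)"
```

```text
clock: 37.22
tcp_pos: [0.5189, 0.1908, 0.1618]
ee_rot: [-0.003, 0.984, -0.018, -0.18]
contact_force: [-10.2, -0.9, -0.1]
width: 0.113
grasp_force: 78.6
1 3 0 -4 0 -1 0; 1 3 0 -4 0 -1 0; 1 2 0 -4 0 -1 0; 1 3 0 -3 0 -1 0; 1 3 0 -4 0 -1 0; 1 4 0 -4 0 -1 0; 1 3 0 -3 0 -1 0; 1 3 0 -4 0 -1.5 0; 1 3 0 -3 0 -1 0; 1 4 0 -3 0 -1 0
[-0.28  0.77  0.02  1.24 -0.16  1.66 -1.84] 0.09413527019618598 [ 0.04298161 -0.00273727  0.01945453]
```

```bash
python3 -m creep '1 3 0 -4 0 -1 0; 1 3 0 -4 0 -1 0; 1 3 0 -4 0 -1 0; 1 3 0 -3 0 -1 0; 1 3 0 -4 0 -1 0; 1 4 0 -4 0 -1 0; 1 3 0 -3 0 -1 0; 1 3 0 -4 0 -1 0; 1 3 0 -3 0 -1 0; 1 4 0 -3 0 -1 0' 80
python3 - <<'E'
from h import *
s=robot.observe();p=s["tcp_pos"];M=rot(s["ee_rot"])
b=p-M.apply([0,0,.048]); h=np.array([.470,.193])+.1375*np.array([.9992,-.04])
r=np.array([(b[:2]-h)@[.9992,-.04],b[2]-.08]); print(r,np.linalg.norm(r),"theta",np.radians(157.8)-np.arctan2(r[1],r[0]))
im=cams.snapshot("scene"); cv2.imwrite("pics/f.png",im)
g=cv2.cvtColor(im,cv2.COLOR_BGR2HSV); m=cv2.inRange(g,(100,150,150),(125,255,255)); m[:,:280]=0; m[190:]=0; m[:,385:]=0
ys,xs=np.nonzero(m); i=xs.argmax(); print("corner",xs[i],ys[i],"top",xs[ys.argmin()],ys.min())
cv2.imwrite("pics/last.png",cv2.resize(im[110:260,255:455],(800,600),interpolation=cv2.INTER_CUBIC))
E
```

```text
clock: 38.05
tcp_pos: [0.5646, 0.1887, 0.1815]
ee_rot: [-0.004, 0.964, -0.017, -0.264]
contact_force: [-6.6, -0.3, 3.0]
width: 0.107
grasp_force: 79.8
[-0.01837169  0.14287366] 0.14404999927411208 theta 1.0554480559022335
corner 365 156 top 360 152
```

View pics/last.png

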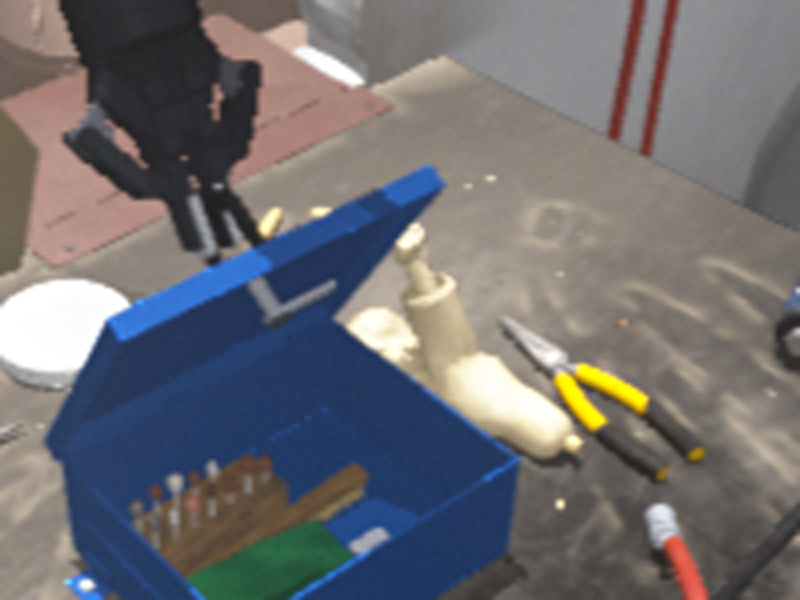

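Picture: the lid is open, its front corner at about pixel (363, 152), which puts the angle near 1.0 rad. The bow is held between the pads, and the castings and pliers are undisturbed. A small final nudge, then settle.

```bash
python3 -m creep '1 2 0 -2 0 -0.5 0;1 2 0 -2 0 -0.5 0;1 2 0 -1 0 -0.5 0;1 1 0 -1 0 -0.5 0;1 0 0 0 0 0 0;1 0 0 0 0 0 0;1 0 0 0 0 0 0;1 0 0 0 0 0 0;1 0 0 0 0 0 0;1 0 0 0 0 0 0' 90
python3 -m creep '1 0 0 0 0 0 0;1 0 0 0 0 0 0;1 0 0 0 0 0 0;1 0 0 0 0 0 0;1 0 0 0 0 0 0;1 0 0 0 0 0 0;1 0 0 0 0 0 0;1 0 0 0 0 0 0;1 0 0 0 0 0 0;1 0 0 0 0 0 0'
python3 - <<'E'
from h import *
for _ in range(2):
    im=cams.snapshot("scene")
    g=cv2.cvtColor(im,cv2.COLOR_BGR2HSV); m=cv2.inRange(g,(100,150,150),(125,255,255)); m[:,:280]=0; m[190:]=0; m[:,385:]=0
    ys,xs=np.nonzero(m); i=xs.argmax(); print("corner",xs[i],ys[i],"top",xs[ys.argmin()],ys.min())
E
```

```text
clock: 38.93
tcp_pos: [0.5772, 0.1887, 0.1821]
ee_rot: [-0.005, 0.961, -0.018, -0.275]
contact_force: [-1.8, 1.9, -26.9]
width: 0.108
grasp_force: 87.1
clock: 39.77
tcp_pos: [0.5772, 0.1887, 0.1821]
ee_rot: [-0.005, 0.961, -0.018, -0.275]
contact_force: [-1.3, 3.2, -25.9]
width: 0.109
grasp_force: 87.1
corner 361 150 top 358 147
corner 361 150 top 358 147
```

```bash
python3 -m creep '1 0.5 0 1 0 0 0;1 0.5 0 1 0 0 0;1 0 0 0 0 0 0;1 0 0 0 0 0 0;1 0 0 0 0 0 0;1 0 0 0 0 0 0;1 0 0 0 0 0 0;1 0 0 0 0 0 0;1 0 0 0 0 0 0;1 0 0 0 0 0 0'
python3 -c "
from cell import ticket,robot
s=robot.observe();print(s['contact_force'],s['width'],s['grasp_force'],abs(s['dq']).max())
if s['grasp_force']>50 and s['width']>.09: print(ticket.finish_job())"
```

```text
clock: 40.7
tcp_pos: [0.5771, 0.1888, 0.1819]
ee_rot: [-0.005, 0.961, -0.018, -0.275]
contact_force: [-1.8, 2.3, -21.1]
width: 0.104
grasp_force: 87.3
[ -1.76955114   2.27645736 -21.07969983] 0.10447972882928766 87.31160759925842 0.001162202910583808
the job is handed in; nothing more can be done
None
```

The case is open and handed in: the first tug showed the lid was caught, so I turned the handle a quarter turn anticlockwise and raised the lid to about 1.05 rad, where the arm holds it still by the handle; on the first lift it slipped from the fingers and fell shut, so I regripped deeper and lifted again, and the castings and pliers look unmoved in the last picture.

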